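Clip masks on glass samples and send them to the blasting station

TASK

Lift the lid off the green tin by its knob and stand it flat on the middle of the cork mat, then put one spring clip from the tin on the middle of the top edge of every glass plate standing on the carrier, pressed well down over the edge and upright. When every plate is clipped, put the lid back on the tin so that it is fully seated, and then push the carrier along its rail until it clicks into the next station at the red marks. Spare clips stay on the bar in the tin, the plates stay standing on the carrier, and everything else on the bench is left alone.

Things in the scene. Friction and masses are not known exactly. Their poses are not given: they have to be found in the camera images.
- tin: Fixed base of the clip tin: dark steel plate 160 (x) x 270 (y) x 6 mm with a low green rim on it, 132 x 240 mm outside, top 30 mm above the bench. Origin: centre of the plate's underside. Along its y axis at x = 0 stands a steel storage bar 4 mm thick, 190 mm long, top 45 mm above the bench; four spring clips sit on it, jaws down, 50 mm apart, tops 104 mm above the bench.
- lid: Loose deep green lid of the tin, hollow and open below, about 0.45 kg: 152 (x) x 260 (y) x 112 mm outside, 144 x 252 x 108 mm inside. Origin: centre of its open lower edge. On the tin it stands on the base plate (origin 6 mm above the bench), over the clips and round the low rim with 6 mm play each way, x and y as the tin's. Half a turn makes no difference. Lift it straight up clear of the clips.
- lid_knob (a point): Grip point of the lid's upright round black knob, 32 mm across: 136 mm above the lid's origin, on its axis. The knob's top is 12 mm higher and the lid's flat top 24 mm lower than this point.
- mat: Fixed cork mat 180 x 290 x 3 mm lying on the bench, long way along its own y: the place to stand the lid. Origin: centre of its underside.
- rail_base: Fixed rail for the carrier, 100 x 620 x 10 mm base plate with two aluminium rails along its own y. Origin: centre of its underside. The carrier slides along +y of this frame. Two red blocks on its edges mark the next station.
- carrier (a joint): Position of the carrier along the rail, m, growing along the rail's +y (robot's left); starts at 0 to 0.012. A sprung roller under it clicks into the next station at 0.120 (white pointers on the carrier at the red marks); the travel goes on to an end stop at 0.160. About 3 N to slide it, some 3 N more to ride into or out of the detent; it stays wherever it is left.
- carrier_deck (a point): Point on the carrier's aluminium deck top, 38 mm above the bench, 8 mm deck, on its centre line; axes as the rail's. The deck reaches 40 mm to either side in x, from 215 mm behind (-y) to 170 mm ahead (+y) of this point, with a yellow rim 7 mm high.
- push_post (a point): Top of the carrier's upright round black post, 24 mm across and 90 mm tall above the deck, at the carrier's trailing (-y) end: grip or push it to move the carrier.
- plate0: Loose cobalt blue glass sample plate, upright in a wooden foot, 0.2 kg, standing on the carrier; None at the start if absent in this run. Origin: centre of the foot's underside. Foot 46 (x) x 56 (y) x 16 mm; glass 6 mm thick (x), 54 mm wide (y), top edge 85 mm above the origin; z up. Plates stand in a row along the rail, about 75 mm apart.
- plate0_top (a point): Middle of the top edge of plate0 (axes as the plate's).
- plate1: Loose amber glass sample plate, upright in a wooden foot, 0.2 kg, standing on the carrier; None at the start if absent in this run. Origin: centre of the foot's underside. Foot 46 (x) x 56 (y) x 16 mm; glass 6 mm thick (x), 54 mm wide (y), top edge 85 mm above the origin; z up. Plates stand in a row along the rail, about 75 mm apart.
- plate1_top (a point): Middle of the top edge of plate1 (axes as the plate's).
- plate2: Loose green glass sample plate, upright in a wooden foot, 0.2 kg, standing on the carrier; None at the start if absent in this run. Origin: centre of the foot's underside. Foot 46 (x) x 56 (y) x 16 mm; glass 6 mm thick (x), 54 mm wide (y), top edge 85 mm above the origin; z up. Plates stand in a row along the rail, about 75 mm apart.
- plate2_top (a point): Middle of the top edge of plate2 (axes as the plate's).
- plate3: Loose ruby red glass sample plate, upright in a wooden foot, 0.2 kg, standing on the carrier; None at the start if absent in this run. Origin: centre of the foot's underside. Foot 46 (x) x 56 (y) x 16 mm; glass 6 mm thick (x), 54 mm wide (y), top edge 85 mm above the origin; z up. Plates stand in a row along the rail, about 75 mm apart.
- plate3_top (a point): Middle of the top edge of plate3 (axes as the plate's).
- clip0: Loose spring clip, 90 g, 85 mm tall, steel jaws down, orange handles up. Origin: between the jaw tips, at their level; x: the way jaws and handles move, y: along the jaw, z up. Jaw plates 36 mm wide (y), z 0 to 24 mm, 4 mm thick; black block above (24 x 30 mm, z 26 to 41 mm), so an edge enters at most 26 mm. Starts jaws down on the tin's bar, origin 19 mm above the bench, in line with the tin.
- clip0_grip (a point): Middle of clip0's two upright flat handles, 72 mm above its origin. Handles 28 mm wide (y), z 45 to 85 mm, outer faces 44 mm apart when shut. Squeezing them along x opens the jaws as much (cross-over): 44 mm over the them is a 3.6 mm gap, 26 mm (hard stop, 2 or 3 mm less under a firm grip) a 21.6 mm gap, centred. 3 N to begin, 7 N at the stop; springs shut when let go.
- clip1: Loose spring clip, 90 g, 85 mm tall, steel jaws down, orange handles up. Origin: between the jaw tips, at their level; x: the way jaws and handles move, y: along the jaw, z up. Jaw plates 36 mm wide (y), z 0 to 24 mm, 4 mm thick; black block above (24 x 30 mm, z 26 to 41 mm), so an edge enters at most 26 mm. Starts jaws down on the tin's bar, origin 19 mm above the bench, in line with the tin.
- clip1_grip (a point): Middle of clip1's two upright flat handles, 72 mm above its origin. Handles 28 mm wide (y), z 45 to 85 mm, outer faces 44 mm apart when shut. Squeezing them along x opens the jaws as much (cross-over): 44 mm over the them is a 3.6 mm gap, 26 mm (hard stop, 2 or 3 mm less under a firm grip) a 21.6 mm gap, centred. 3 N to begin, 7 N at the stop; springs shut when let go.
- clip2: Loose spring clip, 90 g, 85 mm tall, steel jaws down, orange handles up. Origin: between the jaw tips, at their level; x: the way jaws and handles move, y: along the jaw, z up. Jaw plates 36 mm wide (y), z 0 to 24 mm, 4 mm thick; black block above (24 x 30 mm, z 26 to 41 mm), so an edge enters at most 26 mm. Starts jaws down on the tin's bar, origin 19 mm above the bench, in line with the tin.
- clip2_grip (a point): Middle of clip2's two upright flat handles, 72 mm above its origin. Handles 28 mm wide (y), z 45 to 85 mm, outer faces 44 mm apart when shut. Squeezing them along x opens the jaws as much (cross-over): 44 mm over the them is a 3.6 mm gap, 26 mm (hard stop, 2 or 3 mm less under a firm grip) a 21.6 mm gap, centred. 3 N to begin, 7 N at the stop; springs shut when let go.
- clip3: Loose spring clip, 90 g, 85 mm tall, steel jaws down, orange handles up. Origin: between the jaw tips, at their level; x: the way jaws and handles move, y: along the jaw, z up. Jaw plates 36 mm wide (y), z 0 to 24 mm, 4 mm thick; black block above (24 x 30 mm, z 26 to 41 mm), so an edge enters at most 26 mm. Starts jaws down on the tin's bar, origin 19 mm above the bench, in line with the tin.
- clip3_grip (a point): Middle of clip3's two upright flat handles, 72 mm above its origin. Handles 28 mm wide (y), z 45 to 85 mm, outer faces 44 mm apart when shut. Squeezing them along x opens the jaws as much (cross-over): 44 mm over the them is a 3.6 mm gap, 26 mm (hard stop, 2 or 3 mm less under a firm grip) a 21.6 mm gap, centred. 3 N to begin, 7 N at the stop; springs shut when let go.
Things that resemble listed ones, but are neither listed nor needed, are in the scene too. There is more than one size of the plate2; the job needs the smaller.

How it is judged:
By the outcome, as a careful person would: the job done as asked, in the order asked, and still so for the second after the job is handed in, with the robot touching nothing.
Of plate0, plate1, plate2, plate3 only 3 to 4 are there at a start; the rules pass over those that are not, and their reading is None.
At some moment in a run one of lid, plate0, plate1, plate2, plate3 may be knocked a few centimetres aside while the robot is not near it.
It also fails if it takes over 210 s, if anything falls off the work surface, if the arm or the gripper's body presses on something with over 40 N, if the wrist force passes 120 N, or if a joint passes its speed limit or range.

ROBOT

A 6-joint arm with a two-finger parallel gripper is mounted at the origin on the work surface. World frame = base frame: x ahead of the robot, y to its left, z up, the work surface at z = 0. Lengths are in m, angles in rad, forces in N, time in s.
With the tool pointing down it reaches from about 0.25 to 0.725 m from the base axis. Payload 4 kg.
Tool frame: the origin (TCP) lies midway between the tips of the shut fingers; the grasp point (between the pads) lies 19 mm behind it; z points along the fingers, y is the direction in which the jaws open and shut (so a half turn about z gives the same grasp; the last joint's range is limited). The gripper opens to 85 mm and grips with 20 to 120 N. Pads are 22 mm wide; open, the fingers measure 114 mm over their backs; the gripper's body (76 mm by 85 mm) begins 54 mm behind the grasp point. The pads swing forward as they close: fully open they stand 13 mm farther back than shut.
Start: joints at [-1.239, 0.241, 0.005, 1.335, 0, 1.571], TCP at [0.163, -0.473, 0.231] pointing down, gripper open.
Joint ranges: [-2.72, 2.72], [-1.05, 1.87], [-1.09, 1.28], [-1.99, 2.15], [-1.42, 1.44], [-3.14, 3.14]. Speed limits (rad/s): [2.79, 2.79, 3.14, 3.14, 3.14, 3.14].

INTERFACE

Orientations are given as a unit quaternion [x, y, z, w].
In Python, from workcell import bot, eyes, job gives the robot as it stands.
- The arm moves only by the shell command python3 -m crank 'ROWS'. ROWS is a JSON object of lists of equal length, an entry for each row: "dr": the turn, a rotation vector about the tool's x, y, z in rad, a list of three; "travel": the shift along the tool's x, y, z in m, a list of three; "hand": the finger opening in m, from 0 to 0.0854. In form: {"dr": [[wx, wy, wz], ...], "travel": [[x, y, z], ...], "hand": [hand, ...]}. A call has 1 to 10 rows; each row is the pose to reach, as a shift and turn from the pose commanded when the call began, along the tool's axes at that moment; what a row does not reach only later rows make up. A row lasts 1/8 s, in which the tool goes at most 62.5 mm and 10.7 degrees, less where a joint would pass 70% of its speed; a pose out of reach is approached as far as the arm can. A call with a gripper value outside its range is refused whole. The fingers move at their own pace and stop on an object; the grip force is fixed at half the most. Time passes only in rows, so rows that repeat a pose let the fingers close. It gives the time, the measured TCP pose, the force and the opening at its end, in the units of the state.
- bot.get_obs(): the state, without advancing time (a new reading comes with each control period).
- eyes.camera(name): name is "scene" or "top" or "wrist"; returns a dict with "color" (480x640x3 uint8, red, green, blue), "K" (3x3 intrinsics, pixels), "R" (3x3) and "t" (3): a world point X has camera coordinates R X + t; the wrist camera has in their place "T_tool_cam" (4x4, takes a point from camera to tool coordinates, whose origin is the TCP and whose axes are the flange's). Camera axes: x right, y down, z forward; pixel columns grow to the right and rows downward; lengths in m; the calibration is good to about 2 mm. A picture is of the moment at which its call begins: read the wrist's pose just before it. There is no depth.
- job.job_done(): hands the job in, once; it reports no verdict.
The state is a dict: "clock": time; "joint_pos": joint angles; "joint_vel": joint speeds; "tau": joint torques, N m; "eef_pos": TCP position; "tool_rot": TCP orientation; "ft_force": force on the tool from outside, world axes, zero at the start; "ft_torque": the same for the moment, N m; "grip_width": finger opening in m.
Only numpy, scipy, OpenCV 4.12 (cv2) and the standard library are available. Lean on these libraries where they do the work, as an engineer would, in place of code of your own. Each camera call takes 0.05 s, during which the arm holds its last target.

## Working session

There is one attempt and no reset: what is moved stays moved. The work goes in short steps, Python scripts to look and compute and a shell command to move; the robot and the scene stay as the last step left them, time stands still between calls to the robot, and variables do not carry over. Pictures are saved under pics/ and viewed, and the job is handed in when it is done.

```bash
ls; mkdir -p pics
python3 - <<'E'
from workcell import bot, eyes, job
import cv2
print(bot.get_obs())
for n in ["scene","top","wrist"]:
    c=eyes.camera(n); cv2.imwrite(f"pics/{n}0.png",c["color"][:,:,::-1])
    print(n,{k:v.tolist() for k,v in c.items() if k!="color"})
E
```

```text
pics
{'clock': 0.0, 'joint_pos': array([-1.23898598e+00,  2.41386897e-01,  3.67806278e-03,  1.33519783e+00,
        2.63229530e-05,  1.57080024e+00]), 'joint_vel': array([ 0.00095365,  0.00032185,  0.00168159,  0.00192377,  0.00080918,
       -0.00077947]), 'tau': array([ 1.35418279e-03, -3.72321689e+01,  2.52405828e+01,  1.70241535e-02,
        2.56378380e-04,  4.36645578e-06]), 'eef_pos': array([ 0.16267213, -0.47210626,  0.23040837]), 'tool_rot': array([ 9.86269051e-01,  1.65143108e-01, -1.61277298e-04, -1.04285386e-03]), 'ft_force': array([ 0.11320218,  0.86021232, -0.39510177]), 'ft_torque': array([-0.00510866,  0.02532276, -0.00272319]), 'grip_width': 0.08559788377427711}
scene {'K': [[438.48818514602806, 0.0, 320.28391089808565], [0.0, 438.48818514602806, 237.23812628714086], [0.0, 0.0, 1.0]], 'R': [[-0.5889830695590189, 0.808099700628133, 0.008591717963129053], [0.6364844980279363, 0.47040009169620656, -0.6112374640860344], [-0.4979823566583073, -0.3545400225319033, -0.7914006222388983]], 't': [0.3179333918756057, -0.272955192654042, 1.109384960479855]}
top {'K': [[516.55110553259, 0.0, 315.93764807786664], [0.0, 516.55110553259, 247.04912796128087], [0.0, 0.0, 1.0]], 'R': [[0.0037246535603658567, -0.9998408301457806, -0.017448247168461762], [-0.9857783231494174, -0.0007396356119175951, -0.1680492503639468], [0.1680095966442934, 0.017826029074307696, -0.9856241718438442]], 't': [-0.008921398282049584, 0.551280000920507, 0.8758296400174534]}
wrist {'K': [[383.92867926550946, 0.0, 316.7935492445582], [0.0, 383.92867926550946, 240.81225652331636], [0.0, 0.0, 1.0]], 'T_tool_cam': [[-0.0009557604661384541, -0.9483350978697881, -0.31726901624683007, 0.08206047026254468], [0.999999466962512, -0.0007824446710030949, -0.0006736876344162876, 5.455933565390314e-05], [0.0003906361776812109, -0.3172694910145579, 0.9483353402013129, -0.14372844104819074], [0.0, 0.0, 0.0, 1.0]]}
```

View pics/scene0.png

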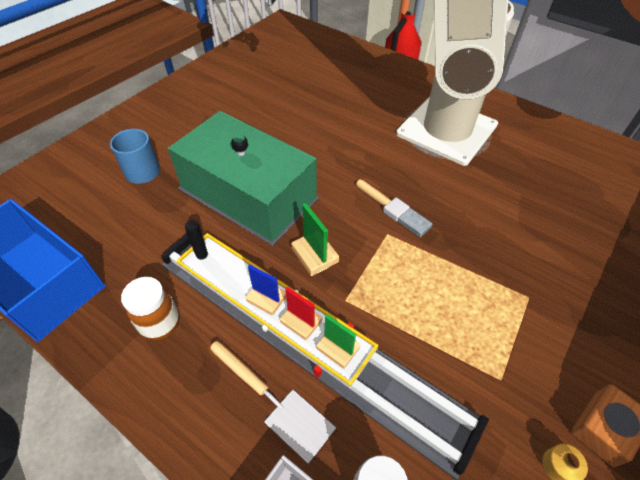

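View pics/top0.png

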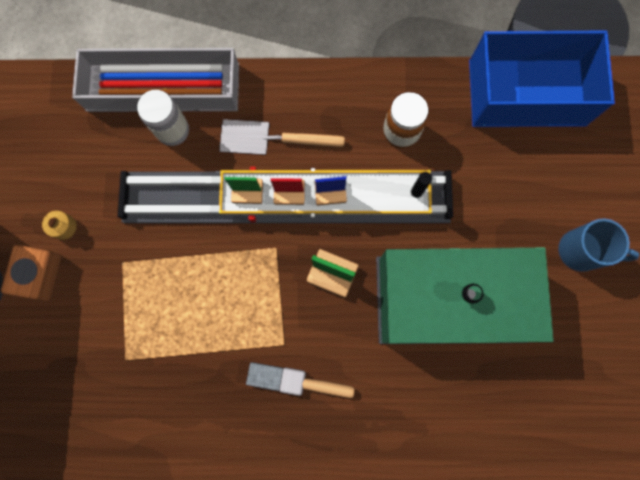

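View pics/wrist0.png

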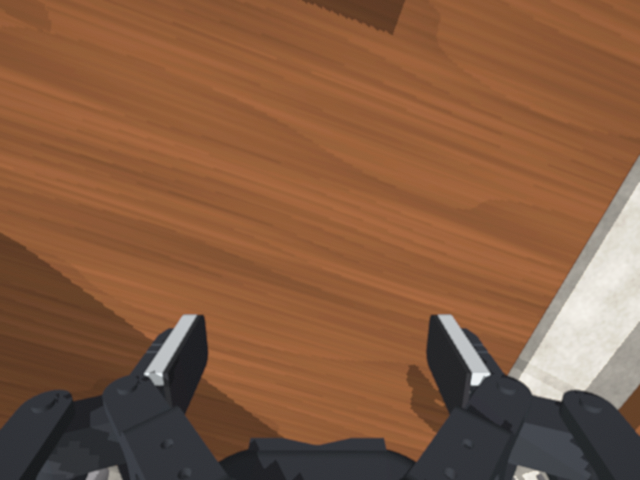

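```bash
cat > h.py <<'E'
import numpy as np, cv2
from workcell import bot, eyes, job
from scipy.spatial.transform import Rotation as Ro
def campose(c, obs=None):
    if "R" in c: return c["R"],c["t"]
    T=np.eye(4);T[:3,:3]=Ro.from_quat(obs["tool_rot"]).as_matrix();T[:3,3]=obs["eef_pos"]
    W=T@c["T_tool_cam"]; R=W[:3,:3].T; return R,-R@W[:3,3]
def grab(n):
    o=bot.get_obs(); c=eyes.camera(n); R,t=campose(c,o); return c["color"],np.array(c["K"]),np.array(R),np.array(t)
def toworld(px,z,K,R,t):
    px=np.atleast_2d(px).astype(float); d=np.c_[px,np.ones(len(px))]@np.linalg.inv(K).T@R; C=-R.T@t
    return C+d*((z-C[2])/d[:,2])[:,None]
def proj(X,K,R,t):
    p=(np.atleast_2d(X)@R.T+t)@K.T; return p[:,:2]/p[:,2:]
def show(img,name,s=1,roi=None):
    if roi: x0,y0,x1,y1=roi; img=img[y0:y1,x0:x1]
    cv2.imwrite("pics/"+name,cv2.resize(img,None,fx=s,fy=s,interpolation=cv2.INTER_CUBIC)[:,:,::-1])
def move(goal,ang=None):
    """delta in tool axes to reach world goal TCP, vertical tool with jaw axis(y) world angle ang (rad)"""
    o=bot.get_obs(); r=Ro.from_quat(o["tool_rot"]); d=r.inv().apply(np.array(goal)-o["eef_pos"])
    out=[d.round(4).tolist()]
    if ang is not None:
        best=None
        for a in (ang,ang+np.pi):
            y=np.array([np.cos(a),np.sin(a),0]);z=np.array([0,0,-1.]);x=np.cross(y,z)
            v=(r.inv()*Ro.from_matrix(np.c_[x,y,z])).as_rotvec()
            if best is None or np.linalg.norm(v)<np.linalg.norm(best): best=v
        out.append(best.round(4).tolist())
    print("travel",out[0],"dr",out[1:],"j6",o["joint_pos"][5].round(3),"tcp",o["eef_pos"].round(4))
E
python3 - <<'E'
from h import *
im,K,R,t=grab("top")
hsv=cv2.cvtColor(im,cv2.COLOR_RGB2HSV)
def big(mask,z,roi):
    m=np.zeros_like(mask);x0,y0,x1,y1=roi;m[y0:y1,x0:x1]=mask[y0:y1,x0:x1]
    m=cv2.morphologyEx(m,cv2.MORPH_OPEN,np.ones((3,3),np.uint8))
    c=max(cv2.findContours(m,0,cv2.CHAIN_APPROX_NONE)[0],key=cv2.contourArea).reshape(-1,2)
    w=toworld(c,z,K,R,t)[:,:2].astype(np.float32)*1000
    r=cv2.minAreaRect(w); print(r, cv2.boundingRect(c)); return r
print("lid");big(cv2.inRange(hsv,(65,100,90),(90,255,255)),.118,(382,240,560,350))
print(hsv[300,420],hsv[300,383],hsv[265,330],hsv[300,200])
print("mat");big(cv2.inRange(hsv,(10,60,150),(30,255,255)),.003,(110,240,300,370))
print("knob",toworld([473,293],.154,K,R,t))
print("post",toworld([424,178],.128,K,R,t))
print("platetops",toworld([[243,178],[287,180],[331,179]],.123,K,R,t))
show(im,"topcrop.png",3,(110,150,370,300)); show(im,"topcrop2.png",3,(360,160,560,350))
im,K,R,t=grab("scene"); show(im,"sccrop.png",3,(160,180,400,380))
E
```

```text
lid
((461.4165344238281, -253.364501953125), (149.8907928466797, 258.9131774902344), 0.732875406742096) (386, 248, 166, 95)
[ 75 124 130] [ 74 118  54] [ 66 174 148] [ 16 130 230]
mat
((454.62567138671875, 204.21859741210938), (180.82794189453125, 291.47955322265625), 5.577030181884766) (122, 248, 162, 112)
knob [[ 0.46124435 -0.25227828  0.154     ]]
post [[ 0.65364775 -0.18785435  0.128     ]]
platetops [[ 0.65571837  0.11378516  0.123     ]
 [ 0.65211606  0.03981846  0.123     ]
 [ 0.65373059 -0.03382675  0.123     ]]
```

View pics/topcrop.png

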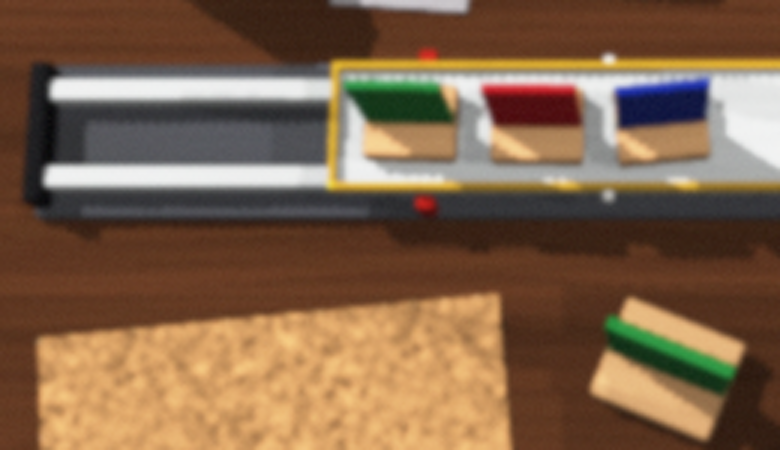

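View pics/topcrop2.png

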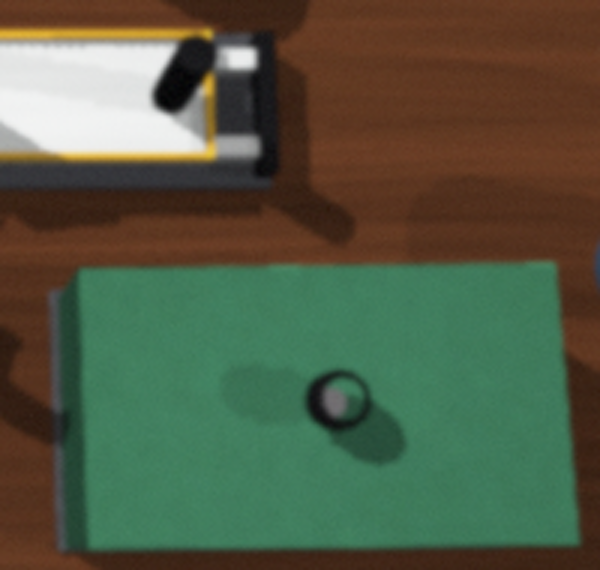

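View pics/sccrop.png

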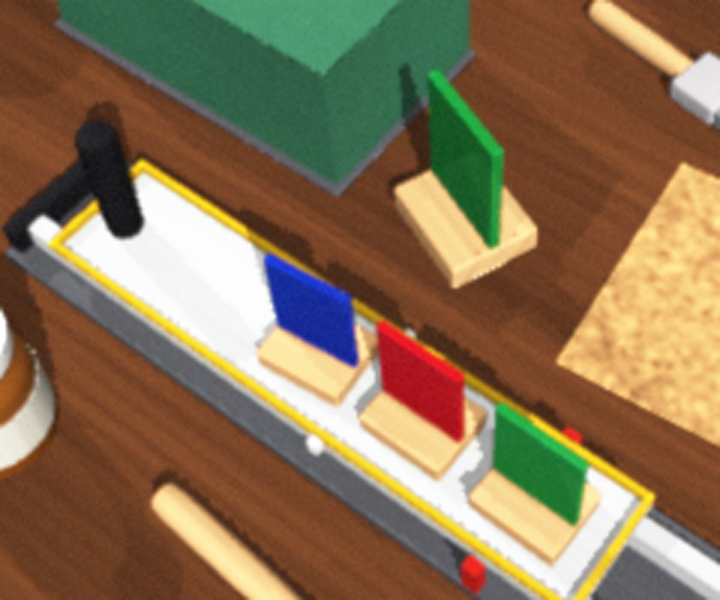

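Run:
```python
from h import *
o=bot.get_obs(); print(Ro.from_quat(o["tool_rot"]).as_matrix().round(3))
move([.4612,-.2528,.25],0.0128)
move([.4612,-.2528,.25],0.0128+np.pi/2)
```

```text
[[ 0.945  0.326 -0.   ]
 [ 0.326 -0.945  0.001]
 [ 0.    -0.001 -1.   ]]
travel [0.3537, -0.1105, -0.019] dr [[-0.0008, -0.0006, -1.2518]] j6 1.571 tcp [ 0.1628 -0.4725  0.2309]
travel [0.3537, -0.1105, -0.019] dr [[-0.001, 0.0001, 0.319]] j6 1.571 tcp [ 0.1628 -0.4725  0.2309]
```

```bash
python3 -m crank '{"dr":[[0,0,-0.18],[0,0,-0.36],[0,0,-0.54],[0,0,-0.72],[0,0,-0.9],[0,0,-1.08],[0,0,-1.252],[0,0,-1.252],[0,0,-1.252]],"travel":[[0.05,-0.016,-0.003],[0.1,-0.032,-0.006],[0.15,-0.047,-0.009],[0.2,-0.063,-0.012],[0.25,-0.078,-0.015],[0.3,-0.094,-0.017],[0.354,-0.1105,-0.019],[0.354,-0.1105,-0.019],[0.354,-0.1105,-0.019]],"hand":[0.085,0.085,0.085,0.085,0.085,0.085,0.085,0.085,0.085]}'
python3 - <<'E'
from h import *
im,K,R,t=grab("wrist"); show(im,"w1.png")
im,K,R,t=grab("top"); show(im,"t1.png")
move([.4612,-.2528,.125],0.0128)
E
```

```text
clock: 1.38
eef_pos: [0.4612, -0.2528, 0.2499]
tool_rot: [0.703, 0.712, -0.0, -0.001]
ft_force: [-0.4, 0.4, -0.0]
grip_width: 0.0851
travel [0.0008, 0.0007, 0.1252] dr [[-0.0008, -0.0001, -0.0019]] j6 1.057 tcp [ 0.4606 -0.2536  0.2502]
```

View pics/w1.png

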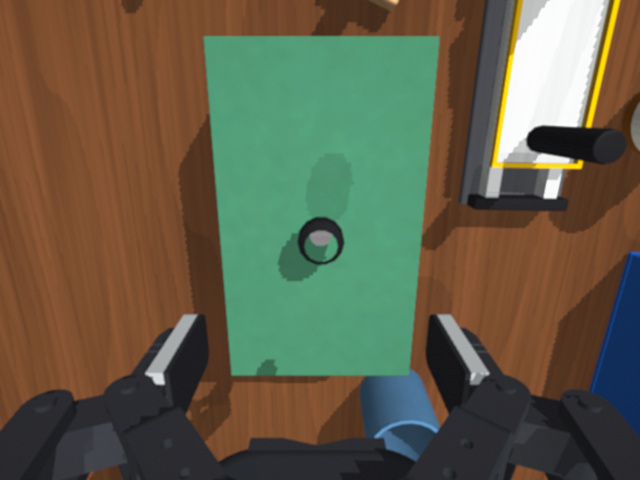

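The wrist view shows the knob at (321,240), centred in the green lid top (corners 205,37 – 438,37 – 410,376 – 232,376).

```bash
python3 - <<'E'
from h import *
im,K,R,t=grab("wrist")
print(toworld([321,238],.154,K,R,t), toworld([[205,37],[438,37],[410,376],[232,376]],.118,K,R,t).mean(0))
E
python3 -m crank '{"dr":[[0,0,0],[0,0,0],[0,0,0],[0,0,0],[0,0,0],[0,0,0]],"travel":[[0,0,0.05],[0,0,0.095],[0,0,0.12],[0,0,0.125],[0,0,0.125],[0,0,0.125]],"hand":[0.085,0.085,0.085,0.085,0.085,0.085]}'
python3 -m crank '{"dr":[[0,0,0],[0,0,0],[0,0,0],[0,0,0],[0,0,0],[0,0,0],[0,0,0],[0,0,0]],"travel":[[0,0,0],[0,0,0],[0,0,0],[0,0,0],[0,0,0],[0,0,0],[0,0,0],[0,0,0]],"hand":[0.02,0.02,0.02,0.02,0.02,0.02,0.02,0.02]}'
```

```text
[[ 0.4635869  -0.25010295  0.154     ]] [ 0.46410611 -0.25606558  0.118     ]
clock: 2.28
eef_pos: [0.4624, -0.2538, 0.1269]
tool_rot: [0.703, 0.711, 0.0, 0.002]
ft_force: [0.8, 0.1, 0.2]
grip_width: 0.0849
clock: 3.28
eef_pos: [0.4624, -0.253, 0.1259]
tool_rot: [0.702, 0.712, 0.001, 0.001]
ft_force: [3.7, 1.5, 5.3]
grip_width: 0.0304
```

```bash
python3 -m crank '{"dr":[[0,0,0],[0,0,0],[0,0,0],[0,0,0],[0,0,0],[0,0,0],[0,0,0],[0,0,0],[0,0,0]],"travel":[[0,0,-0.015],[0,0,-0.035],[0,0,-0.06],[0,0,-0.085],[0,0,-0.11],[0,0,-0.135],[0,0,-0.16],[0,0,-0.18],[0,0,-0.18]],"hand":[0.02,0.02,0.02,0.02,0.02,0.02,0.02,0.02,0.02]}'
python3 - <<'E'
from h import *
im,K,R,t=grab("scene"); show(im,"s2.png")
move([.4546,.2042,.306],np.radians(5.58))
E
```

```text
clock: 4.4
eef_pos: [0.4608, -0.2532, 0.3058]
tool_rot: [0.703, 0.712, -0.001, -0.0]
ft_force: [0.6, -0.9, -4.9]
grip_width: 0.0304
travel [0.4571, -0.0002, -0.0012] dr [[-0.0026, -0.0007, -0.0849]] j6 1.057 tcp [ 0.4605 -0.2529  0.3045]
```

View pics/s2.png

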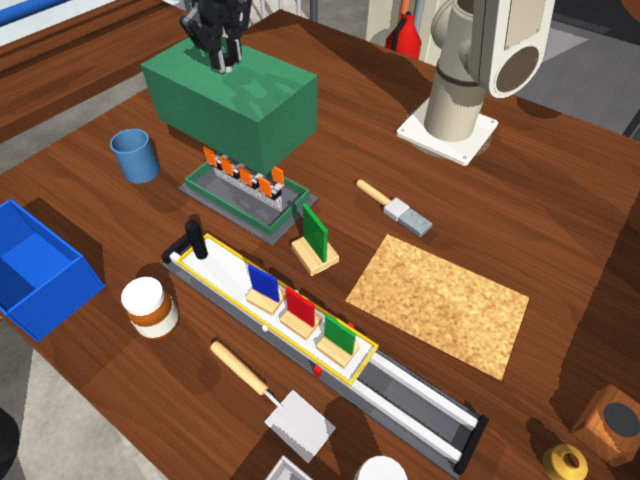

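```bash
python3 -m crank '{"dr":[[0,0,-0.005],[0,0,-0.015],[0,0,-0.025],[0,0,-0.035],[0,0,-0.045],[0,0,-0.055],[0,0,-0.065],[0,0,-0.075],[0,0,-0.08],[0,0,-0.085]],"travel":[[0.02,0,0],[0.06,0,0],[0.11,0,0],[0.16,0,0],[0.21,0,0],[0.26,0,0],[0.31,0,0],[0.36,0,0],[0.41,0,0],[0.44,0,0]],"hand":[0.02,0.02,0.02,0.02,0.02,0.02,0.02,0.02,0.02,0.02]}'
python3 -m crank '{"dr":[[0,0,0],[0,0,0],[0,0,0],[0,0,0]],"travel":[[0.012,0.001,0],[0.017,0.001,0],[0.017,0.001,0],[0.017,0.001,0]],"hand":[0.02,0.02,0.02,0.02]}'
python3 - <<'E'
from h import *
im,K,R,t=grab("top"); show(im,"t3.png")
im,K,R,t=grab("scene"); show(im,"s3.png")
move([.4546,.2042,.12],np.radians(5.58))
E
```

```text
clock: 5.7
eef_pos: [0.4537, 0.1895, 0.3038]
tool_rot: [0.67, 0.742, -0.002, -0.001]
ft_force: [1.0, -1.1, -4.7]
grip_width: 0.0306
clock: 6.2
eef_pos: [0.4552, 0.203, 0.3053]
tool_rot: [0.672, 0.74, -0.0, 0.0]
ft_force: [-0.0, 0.3, -4.3]
grip_width: 0.0304
travel [0.0011, -0.0007, 0.1854] dr [[0.0002, 0.0001, -0.001]] j6 1.894 tcp [0.4553 0.2031 0.3054]
```

View pics/t3.png

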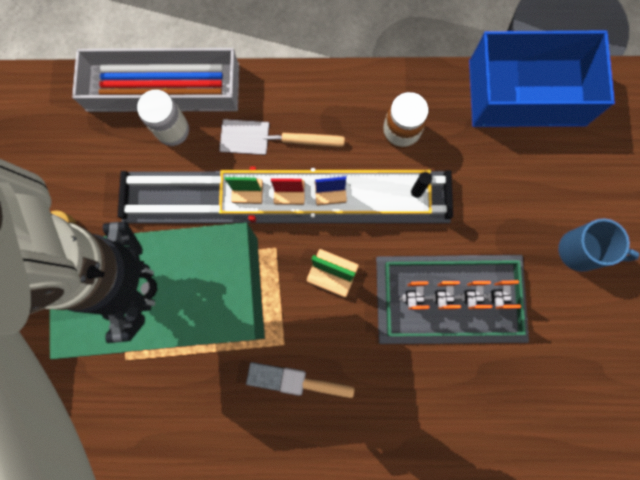

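View pics/s3.png

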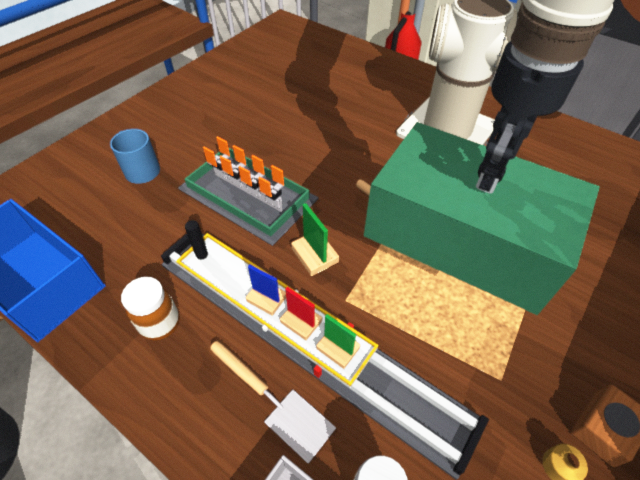

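```bash
python3 -m crank '{"dr":[[0,0,0],[0,0,0],[0,0,0],[0,0,0],[0,0,0],[0,0,0],[0,0,0],[0,0,0]],"travel":[[0.001,-0.0005,0.03],[0.001,-0.0005,0.07],[0.001,-0.0005,0.11],[0.001,-0.0005,0.145],[0.001,-0.0005,0.165],[0.001,-0.0005,0.175],[0.001,-0.0005,0.18],[0.001,-0.0005,0.181]],"hand":[0.02,0.02,0.02,0.02,0.02,0.02,0.02,0.02]}'
python3 -m crank '{"dr":[[0,0,0],[0,0,0]],"travel":[[0,0,0.001],[0,0,0.0015]],"hand":[0.02,0.02]}'
```

```text
clock: 7.3
eef_pos: [0.4551, 0.2051, 0.1249]
tool_rot: [0.672, 0.741, 0.001, 0.0]
ft_force: [0.4, -0.0, -5.4]
grip_width: 0.0307
clock: 7.55
eef_pos: [0.455, 0.2052, 0.1234]
tool_rot: [0.672, 0.741, 0.001, 0.0]
ft_force: [-0.2, -0.5, -4.3]
grip_width: 0.0305
```

```bash
python3 -m crank '{"dr":[[0,0,0],[0,0,0],[0,0,0]],"travel":[[0,0,0.001],[0,0,0.002],[0,0,0.002]],"hand":[0.02,0.02,0.02]}'
python3 -m crank '{"dr":[[0,0,0],[0,0,0],[0,0,0],[0,0,0]],"travel":[[0,0,0],[0,0,0],[0,0,0],[0,0,0]],"hand":[0.04,0.06,0.085,0.085]}'
python3 -m crank '{"dr":[[0,0,0],[0,0,0],[0,0,0],[0,0,0]],"travel":[[0,0,-0.02],[0,0,-0.07],[0,0,-0.12],[0,0,-0.16]],"hand":[0.085,0.085,0.085,0.085]}'
```

```text
clock: 7.92
eef_pos: [0.4553, 0.2052, 0.1227]
tool_rot: [0.672, 0.741, 0.001, 0.001]
ft_force: [-2.1, -1.9, 6.8]
grip_width: 0.0304
clock: 8.43
eef_pos: [0.4546, 0.205, 0.1207]
tool_rot: [0.672, 0.741, -0.0, -0.0]
ft_force: [0.2, -0.2, -0.7]
grip_width: 0.0854
clock: 8.93
eef_pos: [0.4549, 0.2051, 0.2829]
tool_rot: [0.672, 0.741, 0.001, 0.0]
ft_force: [0.9, 0.2, -1.0]
grip_width: 0.085
```

Run:
```python
from h import *
im,K,R,t=grab("top"); show(im,"t4.png")
move([.4614,-.255,.27],0.0128)
```

```text
travel [-0.4593, -0.0407, 0.0163] dr [[0.0099, -0.0038, 0.0852]] j6 1.896 tcp [0.4568 0.206  0.2883]
```

View pics/t4.png

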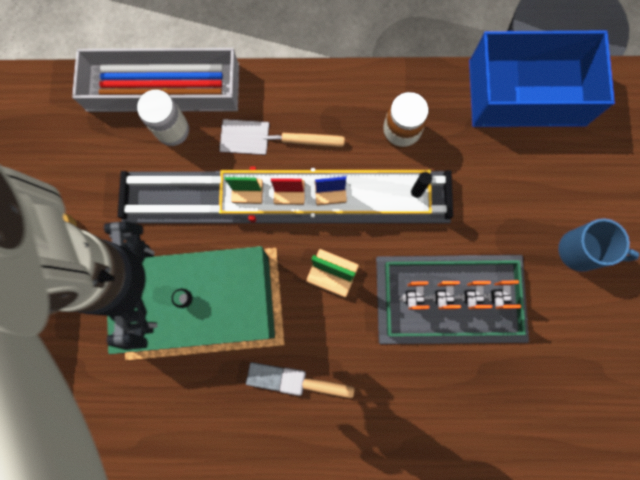

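```bash
python3 -m crank '{"dr":[[0,0,0.01],[0,0,0.02],[0,0,0.03],[0,0,0.04],[0,0,0.05],[0,0,0.06],[0,0,0.07],[0,0,0.085],[0,0,0.085],[0,0,0.085]],"travel":[[-0.055,-0.005,0],[-0.11,-0.01,0],[-0.165,-0.015,0],[-0.22,-0.02,0],[-0.275,-0.025,0.005],[-0.33,-0.03,0.01],[-0.385,-0.035,0.013],[-0.44,-0.04,0.013],[-0.46,-0.041,0.013],[-0.46,-0.041,0.013]],"hand":[0.085,0.085,0.085,0.085,0.085,0.085,0.085,0.085,0.085,0.085]}'
python3 - <<'E'
from h import *
im,K,R,t=grab("top"); show(im,"t5.png",4,(90,230,290,370)); show(im,"t5b.png",4,(370,240,540,350))
hsv=cv2.cvtColor(im,cv2.COLOR_RGB2HSV)
m=cv2.inRange(hsv,(65,100,90),(90,255,255)); m[:,:90]=0;m[:,275:]=0;m[:240]=0
c=max(cv2.findContours(m,0,cv2.CHAIN_APPROX_NONE)[0],key=cv2.contourArea).reshape(-1,2)
print("lid",cv2.minAreaRect(toworld(c,.115,K,R,t)[:,:2].astype(np.float32)*1000))
im,K,R,t=grab("wrist"); show(im,"w5.png");np.savez("w5",im=im,K=K,R=R,t=t)
E
```

```text
clock: 10.22
eef_pos: [0.4586, -0.2576, 0.2671]
tool_rot: [0.703, 0.711, 0.0, -0.001]
ft_force: [0.4, 0.6, -0.4]
grip_width: 0.085
lid ((453.6665344238281, 202.02310180664062), (148.6404266357422, 258.1758117675781), 5.5476179122924805)
```

View pics/w5.png

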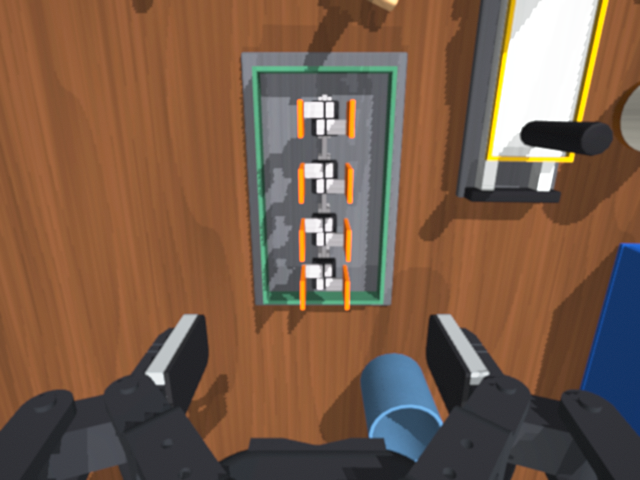

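View pics/t5.png

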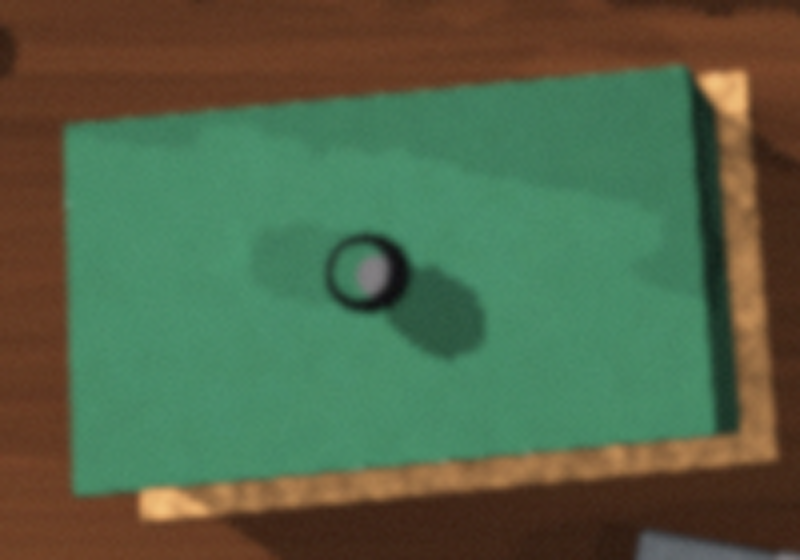

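View pics/t5b.png

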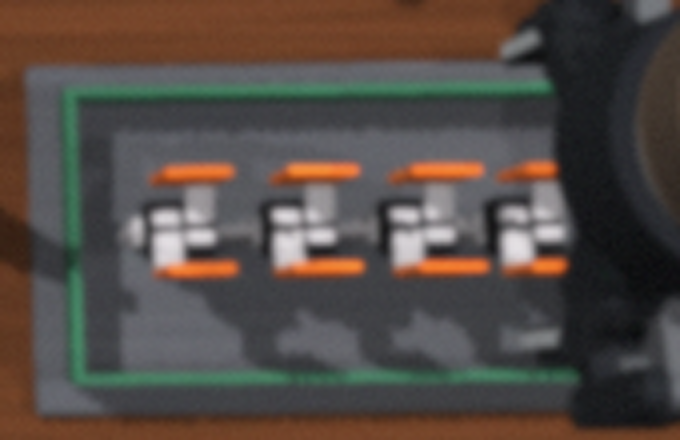

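```bash
cat > clips.py <<'E'
from h import *
def clipfit(im,K,R,t,verbose=True):
    hsv=cv2.cvtColor(im,cv2.COLOR_RGB2HSV)
    m=cv2.inRange(hsv,(5,170,120),(16,255,255))
    n,l,s,c=cv2.connectedComponentsWithStats(m)
    out=[]
    for i in range(1,n):
        if s[i,4]>40: out.append((s[i].tolist(),c[i].round(1).tolist()))
    return m,out
E
python3 - <<'E'
from clips import *
d=np.load("w5.npz");im,K,R,t=[d[k] for k in("im","K","R","t")]
m,o=clipfit(im,K,R,t)
for b,c in o:
    x,y,w,h,a=b
    print(b, toworld([x+w/2-.5,y+h-1],.104,K,R,t)[0].round(4), toworld([x+w/2-.5,y],.104,K,R,t)[0].round(4),toworld([x+w/2-.5,y],.064,K,R,t)[0].round(4))
hsv=cv2.cvtColor(im,cv2.COLOR_RGB2HSV)
g=cv2.inRange(hsv,(65,80,50),(90,255,255)); g[:, :230]=0; g[:,420:]=0
c=np.vstack([q.reshape(-1,2) for q in cv2.findContours(g,0,cv2.CHAIN_APPROX_NONE)[0]])
print("rim",cv2.minAreaRect(toworld(c,.030,K,R,t)[:,:2].astype(np.float32)*1000))
print("plate", toworld([[242,53],[407,53],[392,305],[255,305]],.006,K,R,t).round(4), toworld([[242,53],[407,53],[392,305],[255,305]],.006,K,R,t).mean(0))
E
```

```text
[298, 100, 6, 38, 82] [ 0.4455 -0.1927  0.104 ] [ 0.4456 -0.1658  0.104 ] [ 0.4439 -0.1646  0.064 ]
[347, 100, 8, 38, 116] [ 0.4842 -0.1923  0.104 ] [ 0.4831 -0.1654  0.104 ] [ 0.4864 -0.1641  0.064 ]
[298, 163, 7, 41, 127] [ 0.4458 -0.2448  0.104 ] [ 0.4459 -0.2126  0.104 ] [ 0.4442 -0.2175  0.064 ]
[346, 164, 6, 39, 109] [ 0.4846 -0.2436  0.104 ] [ 0.4834 -0.2129  0.104 ] [ 0.4867 -0.2179  0.064 ]
[299, 219, 6, 43, 117] [ 0.4462 -0.2956  0.104 ] [ 0.4462 -0.2584  0.104 ] [ 0.4446 -0.2692  0.064 ]
[344, 219, 7, 42, 105] [ 0.4852 -0.2942  0.104 ] [ 0.4839 -0.2579  0.104 ] [ 0.4872 -0.2687  0.064 ]
[299, 266, 7, 46, 160] [ 0.4466 -0.3438  0.104 ] [ 0.4466 -0.3003  0.104 ] [ 0.4451 -0.3165  0.064 ]
[343, 266, 8, 46, 168] [ 0.4865 -0.3433  0.104 ] [ 0.485  -0.2998  0.104 ] [ 0.4884 -0.316   0.064 ]
rim ((465.28961181640625, -254.28958129882812), (132.37704467773438, 239.9267120361328), 0.650905966758728)
plate [[ 0.3856 -0.1213  0.006 ]
 [ 0.5434 -0.1195  0.006 ]
 [ 0.5488 -0.3883  0.006 ]
 [ 0.3875 -0.3903  0.006 ]] [ 0.46629034 -0.25485017  0.006     ]
```

Run:
```python
from h import *
im,K,R,t=grab("top")
# t5b crop corners of plate & rim at (crop/4+(370,240))
f=lambda p:np.array(p)/4+[370,240]-0.4
print("plate corners left",toworld(f([[27,68],[40,412]]),.006,K,R,t).round(4))
print("rim left",toworld(f([[66,90],[76,382]]),.030,K,R,t).round(4))
print("clip handles",toworld(f([[200,170],[200,268],[317,170],[320,267],[437,170],[440,267]]),.104,K,R,t).round(4))
move([.464,-.1785,.15],0.01); move([.464,-.1785,.072],0.01)
```

```text
plate corners left [[ 0.5403 -0.1191  0.006 ]
 [ 0.3834 -0.1225  0.006 ]]
rim left [[ 0.5267 -0.1341  0.03  ]
 [ 0.3968 -0.1361  0.03  ]]
clip handles [[ 0.483  -0.1798  0.104 ]
 [ 0.4429 -0.1786  0.104 ]
 [ 0.4831 -0.2278  0.104 ]
 [ 0.4434 -0.2275  0.104 ]
 [ 0.4832 -0.2769  0.104 ]
 [ 0.4435 -0.2762  0.104 ]]
travel [0.0769, 0.0063, 0.1178] dr [[-0.0003, -0.0007, 0.0045]] j6 1.048 tcp [ 0.4588 -0.2555  0.2678]
travel [0.0768, 0.0063, 0.1958] dr [[-0.0003, -0.0007, 0.0045]] j6 1.048 tcp [ 0.4588 -0.2555  0.2678]
```

```bash
python3 -m crank '{"dr":[[0,0,0],[0,0,0.004],[0,0,0.004],[0,0,0.004],[0,0,0.004],[0,0,0.004],[0,0,0.004],[0,0,0.004]],"travel":[[0.05,0.005,0.02],[0.0765,0.005,0.06],[0.0765,0.005,0.1],[0.0765,0.005,0.14],[0.0765,0.005,0.17],[0.0765,0.005,0.19],[0.0765,0.005,0.195],[0.0765,0.005,0.195]],"hand":[0.085,0.085,0.085,0.085,0.085,0.085,0.085,0.085]}'
python3 - <<'E'
from h import *
im,K,R,t=grab("wrist"); show(im,"w6.png")
im,K,R,t=grab("scene"); show(im,"s6.png",4,(160,100,340,250))
E
```

```text
clock: 11.38
eef_pos: [0.4631, -0.1795, 0.0733]
tool_rot: [0.703, 0.711, 0.0, 0.0]
ft_force: [0.6, 0.2, 0.2]
grip_width: 0.0851
```

View pics/w6.png

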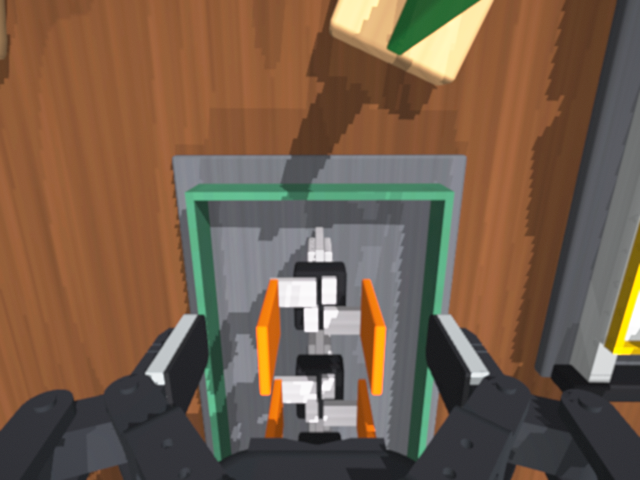

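View pics/s6.png

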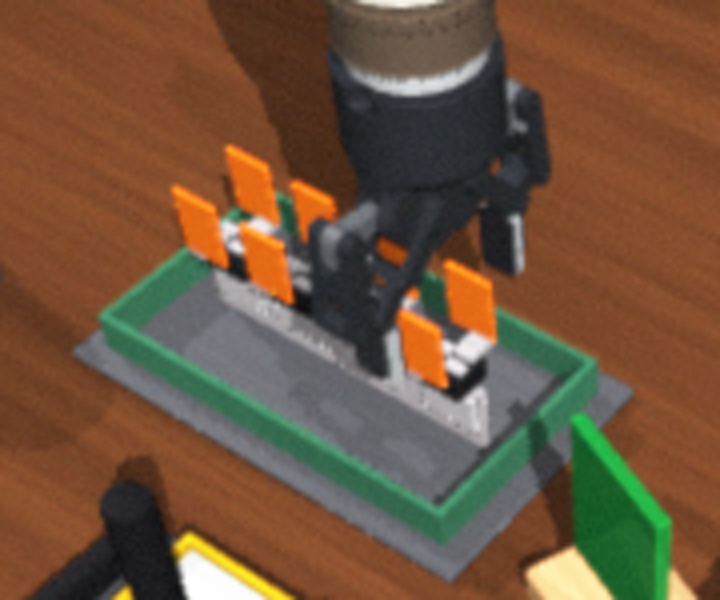

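Run:
```python
from clips import *
o=bot.get_obs()
im,K,R,t=grab("wrist")
m,out=clipfit(im,K,R,t)
for b,c in out:
    if b[1]<350:
        x,y,w,h,a=b; print(b,toworld([x+w/2,y+h-1],.104,K,R,t).round(4), toworld([x+w/2,y],.064,K,R,t).round(4),toworld([[x,y+h-1],[x+w,y+h-1]],.104,K,R,t)[:,0])
print(o["eef_pos"])
for y in (-.1785,-.1845,-.1725): print(proj([[.4635,y+.014,.064],[.4635,y-.014,.104]],K,R,t))
```

```text
[360, 277, 24, 114, 1255] [[ 0.4841 -0.1928  0.104 ]] [[ 0.4881 -0.1663  0.064 ]] [0.47977084 0.48838269]
[254, 278, 25, 114, 1287] [[ 0.4462 -0.1935  0.104 ]] [[ 0.4422 -0.1672  0.064 ]] [0.44173358 0.45070669]
[ 0.46372392 -0.18014892  0.07397449]
[[315.4973751  272.76438171]
 [314.65311859 389.00936338]]
[[315.39079693 285.36590276]
 [314.53585097 402.65079988]]
[[315.60641475 259.87182228]
 [314.77367463 374.98539365]]
```

```bash
python3 -m crank '{"dr":[[0,0,0],[0,0,0],[0,0,0],[0,0,0],[0,0,0],[0,0,0],[0,0,0],[0,0,0]],"travel":[[0,0.001,0.001],[0,0.001,0.001],[0,0.001,0.001],[0,0.001,0.001],[0,0.001,0.001],[0,0.001,0.001],[0,0.001,0.001],[0,0.001,0.001]],"hand":[0.01,0.01,0.01,0.01,0.01,0.01,0.01,0.01]}'
python3 -m crank '{"dr":[[0,0,0],[0,0,0],[0,0,0],[0,0,0],[0,0,0],[0,0,0]],"travel":[[0,0,-0.01],[0,0,-0.03],[0,0,-0.06],[0,0,-0.1],[0,0,-0.14],[0,0,-0.16]],"hand":[0.01,0.01,0.01,0.01,0.01,0.01]}'
python3 - <<'E'
from h import *
im,K,R,t=grab("wrist"); show(im,"w7.png")
im,K,R,t=grab("top"); show(im,"t7.png")
move([.60,-.15,.24],0)
E
```

```text
clock: 12.52
eef_pos: [0.4651, -0.1808, 0.074]
tool_rot: [0.704, 0.71, 0.001, 0.002]
ft_force: [-2.6, 0.6, 11.8]
grip_width: 0.0189
clock: 13.28
eef_pos: [0.4645, -0.1806, 0.2343]
tool_rot: [0.704, 0.71, 0.001, 0.001]
ft_force: [-0.3, -0.3, -1.6]
grip_width: 0.0191
travel [0.0296, 0.1352, -0.005] dr [[0.0048, 0.0019, 0.0089]] j6 1.191 tcp [ 0.4651 -0.1808  0.2344]
```

View pics/w7.png

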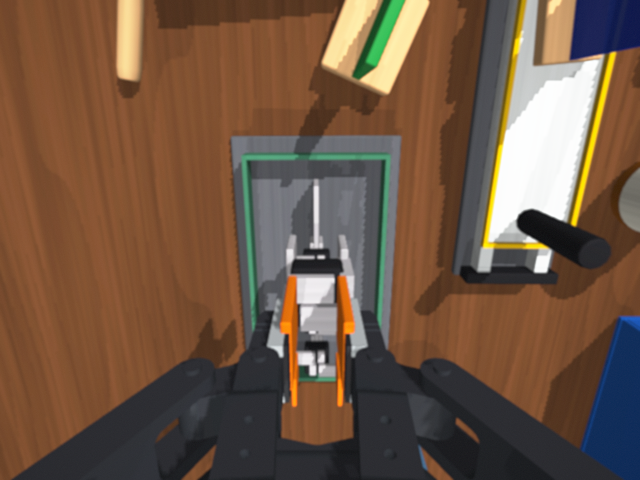

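View pics/t7.png

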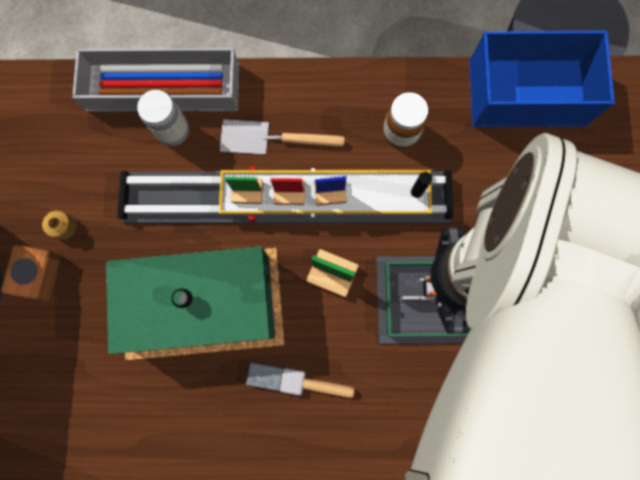

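```bash
python3 -m crank '{"dr":[[0,0,0],[0,0,0],[0,0,0],[0,0,0],[0,0,0],[0,0,0]],"travel":[[0.015,0.05,-0.005],[0.03,0.1,-0.005],[0.045,0.15,-0.005],[0.047,0.185,-0.005],[0.047,0.186,-0.005],[0.047,0.186,-0.005]],"hand":[0.01,0.01,0.01,0.01,0.01,0.01]}'
python3 - <<'E'
from h import *
im,K,R,t=grab("wrist"); show(im,"w8.png"); np.savez("w8",im=im,K=K,R=R,t=t)
im,K,R,t=grab("scene"); show(im,"s8.png",2.5,(150,150,450,390))
move([.654,-.034,.24],0)
E
```

```text
clock: 14.12
eef_pos: [0.6483, -0.1316, 0.235]
tool_rot: [0.704, 0.71, -0.001, -0.001]
ft_force: [-0.8, 0.3, -0.5]
grip_width: 0.0189
travel [0.0978, 0.0066, -0.0034] dr [[-0.0013, -0.0002, 0.0083]] j6 1.362 tcp [ 0.6482 -0.1319  0.2366]
```

View pics/w8.png

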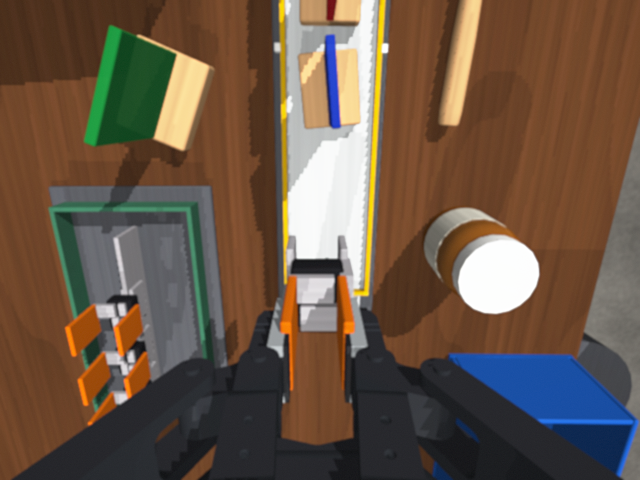

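View pics/s8.png

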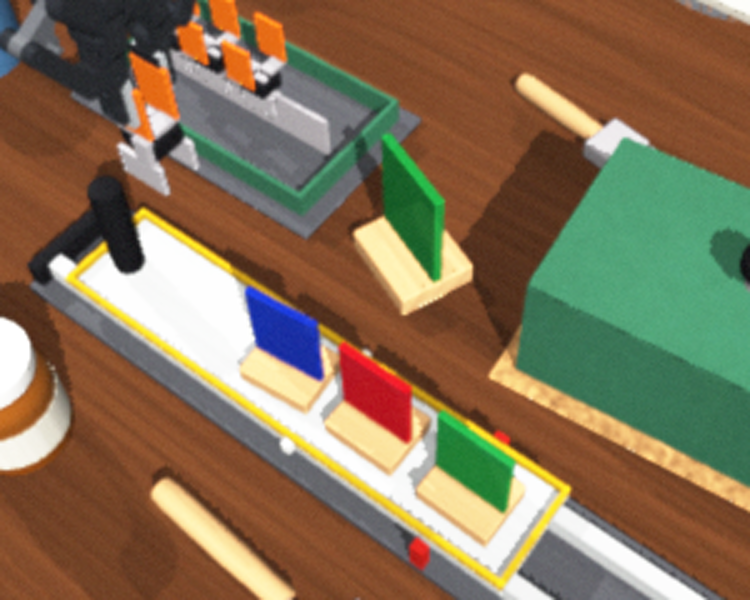

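```bash
cat > plate.py <<'E'
from h import *
RNG={"blue":((110,120,40),(130,255,255)),"green":((52,110,40),(70,255,255)),"red":((170,120,50),(180,255,255))}
def platepts(im,K,R,t,col,roi,z=.123):
    hsv=cv2.cvtColor(im,cv2.COLOR_RGB2HSV); m=cv2.inRange(hsv,*RNG[col])
    if col=="red": m|=cv2.inRange(hsv,(0,150,50),(4,255,255))
    q=np.zeros_like(m);x0,y0,x1,y1=roi;q[y0:y1,x0:x1]=m[y0:y1,x0:x1]
    c=max(cv2.findContours(q,0,cv2.CHAIN_APPROX_NONE)[0],key=cv2.contourArea).reshape(-1,2)
    w=toworld(c,z,K,R,t)[:,:2].astype(np.float32)*1000
    print(col,cv2.boundingRect(c),cv2.minAreaRect(w)); return c
E
python3 - <<'E'
from plate import *
d=np.load("w8.npz");im,K,R,t=[d[k] for k in("im","K","R","t")]
show(im,"w8c.png",6,(280,20,380,140))
print("foot",toworld([[300,55],[358,48],[360,122],[305,129]],.054,K,R,t).round(4))
print("glass",toworld([[330,36],[335,127]],.123,K,R,t).round(4))
platepts(im,K,R,t,"blue",(290,20,370,140))
im,K,R,t=grab("top"); platepts(im,K,R,t,"blue",(310,160,350,200)); show(im,"t8.png",8,(215,160,315,220))
E
```

```text
foot [[ 0.6341 -0.008   0.054 ]
 [ 0.6784 -0.0028  0.054 ]
 [ 0.6823 -0.0567  0.054 ]
 [ 0.6379 -0.0625  0.054 ]]
glass [[ 0.6552 -0.0065  0.123 ]
 [ 0.6593 -0.0585  0.123 ]]
blue (325, 35, 15, 93) ((656.7743530273438, -32.30638885498047), (6.203604221343994, 53.06829071044922), 5.159844875335693)
blue (316, 176, 30, 10) ((652.8706665039062, -32.982322692871094), (48.181358337402344, 15.683708190917969), 85.35716247558594)
```

View pics/w8c.png

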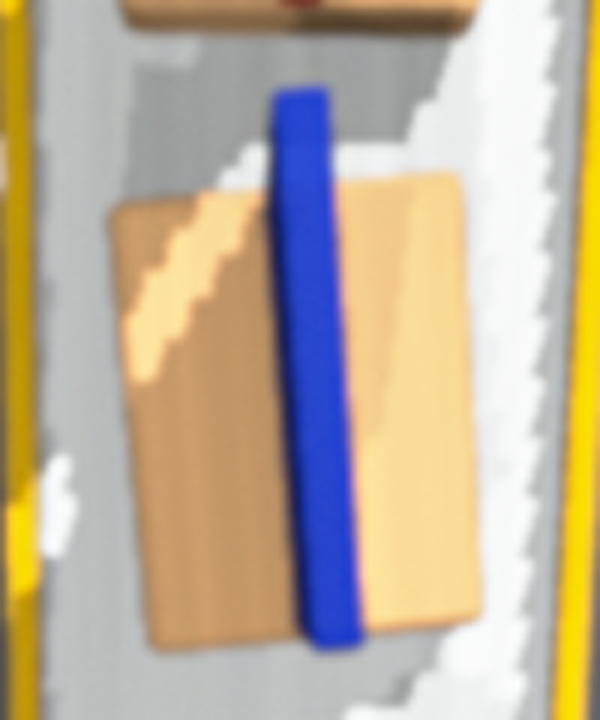

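Run:
```python
from h import *
move([.6563,-.0325,.205],0.084)
```

```text
travel [0.0994, 0.0088, 0.0321] dr [[-0.0003, 0.0, -0.0758]] j6 1.362 tcp [ 0.6483 -0.132   0.2371]
```

```bash
python3 -m crank '{"dr":[[0,0,-0.04],[0,0,-0.076],[0,0,-0.076],[0,0,-0.076],[0,0,-0.076]],"travel":[[0.05,0.004,0],[0.099,0.0085,0],[0.099,0.0085,0.02],[0.099,0.0085,0.032],[0.099,0.0085,0.032]],"hand":[0.01,0.01,0.01,0.01,0.01]}'
python3 - <<'E'
from h import *
im,K,R,t=grab("wrist"); show(im,"w9.png")
im,K,R,t=grab("scene"); show(im,"s9.png",5,(210,210,330,330))
move([.6563,-.0325,.1515],0.084)
E
```

```text
clock: 14.9
eef_pos: [0.6557, -0.0333, 0.2039]
tool_rot: [0.677, 0.736, -0.001, -0.001]
ft_force: [0.1, -0.4, -0.3]
grip_width: 0.0188
travel [0.0011, -0.0005, 0.0539] dr [[0.0005, 0.0001, -0.0005]] j6 1.436 tcp [ 0.6569 -0.0335  0.2054]
```

View pics/s9.png

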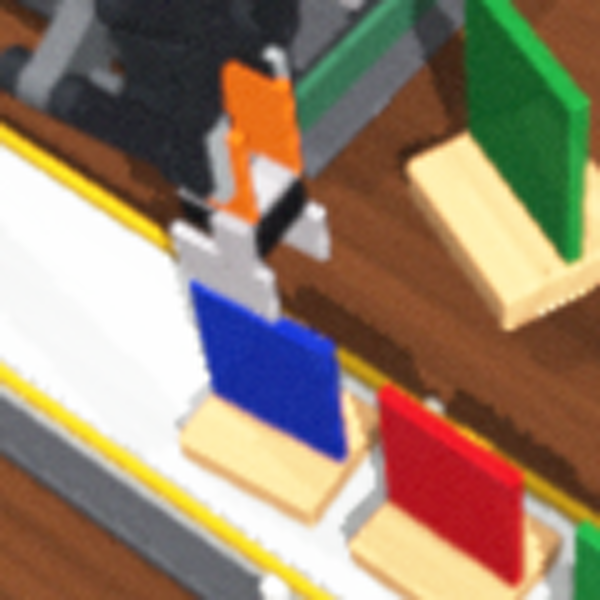

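View pics/w9.png

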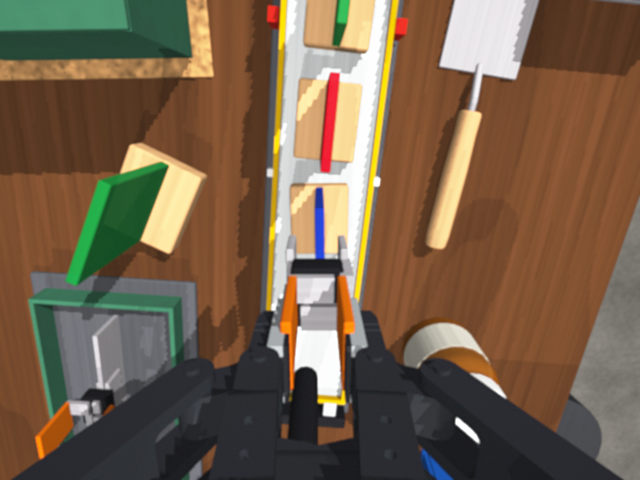

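```bash
python3 -m crank '{"dr":[[0,0,0],[0,0,0],[0,0,0],[0,0,0],[0,0,0]],"travel":[[0,0,0.02],[0,0,0.035],[0,0,0.045],[0,0,0.05],[0,0,0.05]],"hand":[0.01,0.01,0.01,0.01,0.01]}'
python3 -m crank '{"dr":[[0,0,0],[0,0,0]],"travel":[[0,0,0.002],[0,0,0.003]],"hand":[0.01,0.01]}'
python3 - <<'E'
from h import *
im,K,R,t=grab("scene"); show(im,"s10.png",5,(210,210,330,330))
im,K,R,t=grab("wrist"); show(im,"w10.png")
E
```

```text
clock: 15.62
eef_pos: [0.6569, -0.0325, 0.1546]
tool_rot: [0.676, 0.737, -0.0, -0.0]
ft_force: [-0.2, -0.5, -1.0]
grip_width: 0.0188
clock: 15.88
eef_pos: [0.6573, -0.0325, 0.1522]
tool_rot: [0.676, 0.737, 0.0, 0.0]
ft_force: [-0.0, -0.4, 1.9]
grip_width: 0.0185
```

View pics/s10.png

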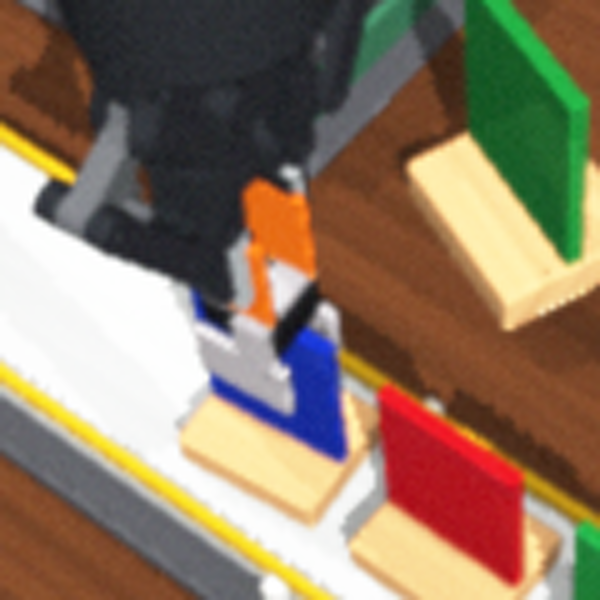

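View pics/w10.png

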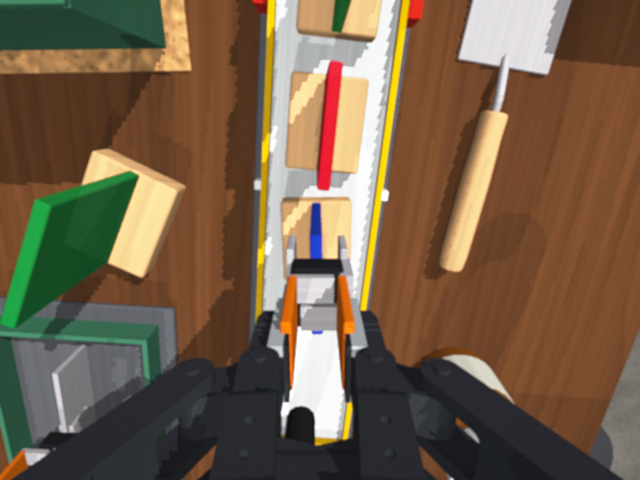

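```bash
python3 - <<'E'
from h import *
o=bot.get_obs()
im,K,R,t=grab("wrist"); print(o["eef_pos"],toworld([[316,203.5],[317,332.5]],.123,K,R,t).round(4)); show(im,"w10c.png",5,(250,190,380,350))
E
python3 -m crank '{"dr":[[0,0,0],[0,0,0]],"travel":[[0,0,0.001],[0,0,0.0015]],"hand":[0.01,0.01]}'
```

```text
[ 0.65725962 -0.03247657  0.15225855] [[ 0.6539  0.0093  0.123 ]
 [ 0.66   -0.0584  0.123 ]]
clock: 16.27
eef_pos: [0.6574, -0.0324, 0.1522]
tool_rot: [0.676, 0.737, 0.001, 0.001]
ft_force: [-2.7, 0.1, 7.2]
grip_width: 0.0187
```

View pics/w10c.png

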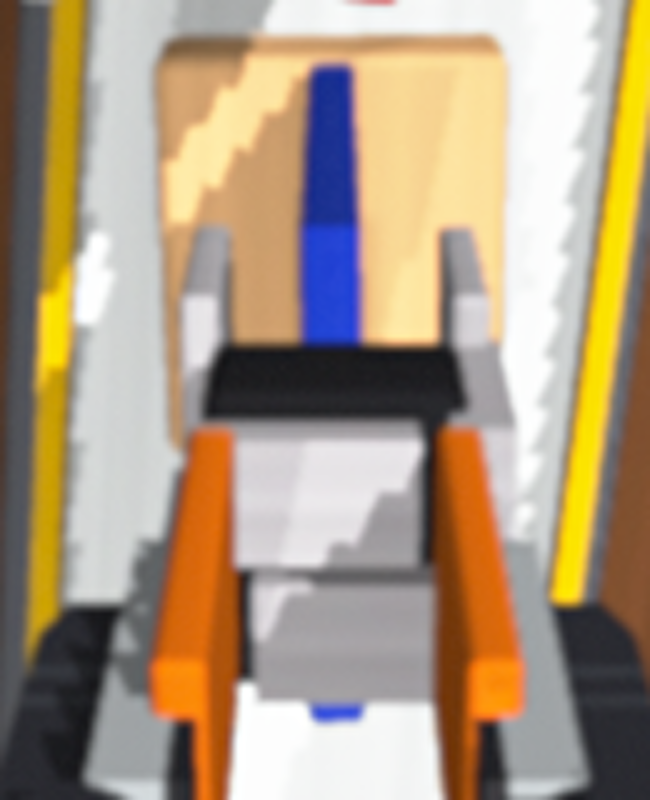

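```bash
python3 -m crank '{"dr":[[0,0,0],[0,0,0],[0,0,0],[0,0,0],[0,0,0],[0,0,0]],"travel":[[0,0,0],[0,0,0],[0,0,0],[0,0,0],[0,0,0],[0,0,0]],"hand":[0.03,0.045,0.06,0.085,0.085,0.085]}'
python3 -m crank '{"dr":[[0,0,0],[0,0,0],[0,0,0],[0,0,0],[0,0,0]],"travel":[[0,0,-0.02],[0,0,-0.05],[0,0,-0.08],[0,0,-0.1],[0,0,-0.1]],"hand":[0.085,0.085,0.085,0.085,0.085]}'
python3 - <<'E'
from h import *
im,K,R,t=grab("scene"); show(im,"s11.png",5,(210,210,330,330))
im,K,R,t=grab("wrist"); show(im,"w11.png")
im,K,R,t=grab("top"); show(im,"t11.png")
move([.464,-.2295,.26],0.0128)
E
```

```text
clock: 17.02
eef_pos: [0.657, -0.0325, 0.1503]
tool_rot: [0.676, 0.736, -0.0, -0.0]
ft_force: [0.8, 0.4, -0.3]
grip_width: 0.0847
clock: 17.65
eef_pos: [0.6581, -0.0326, 0.2525]
tool_rot: [0.676, 0.737, 0.001, 0.002]
ft_force: [0.3, 0.2, 0.3]
grip_width: 0.085
travel [-0.1799, -0.2085, -0.0107] dr [[-0.0021, -0.0002, 0.0722]] j6 1.436 tcp [ 0.6564 -0.0325  0.2489]
```

View pics/s11.png

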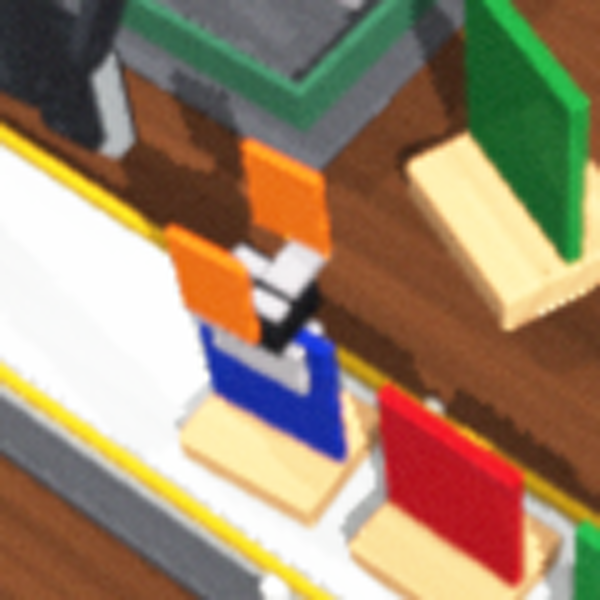

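View pics/w11.png

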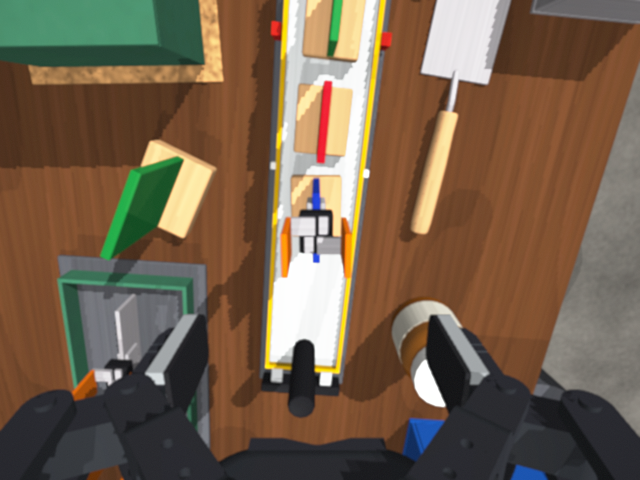

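```bash
python3 -m crank '{"dr":[[0,0,0.02],[0,0,0.04],[0,0,0.06],[0,0,0.072],[0,0,0.072],[0,0,0.072],[0,0,0.072],[0,0,0.072]],"travel":[[-0.038,-0.045,0],[-0.076,-0.09,0],[-0.114,-0.135,0],[-0.152,-0.18,0],[-0.18,-0.208,0.03],[-0.18,-0.208,0.07],[-0.18,-0.208,0.1],[-0.18,-0.208,0.1]],"hand":[0.085,0.085,0.085,0.085,0.085,0.085,0.085,0.085]}'
python3 - <<'E'
from clips import *
o=bot.get_obs(); im,K,R,t=grab("wrist"); show(im,"w12.png")
m,out=clipfit(im,K,R,t)
for b,c in out:
    x,y,w,h,a=b; print(b,toworld([x+w/2,y+h-1],.104,K,R,t).round(4), toworld([x+w/2,y],.064,K,R,t).round(4))
move([.4645,-.2305,.0725],0.0128)
E
```

```text
clock: 18.8
eef_pos: [0.462, -0.2283, 0.1469]
tool_rot: [0.703, 0.712, -0.001, -0.004]
ft_force: [-0.7, 1.1, 0.3]
grip_width: 0.0846
[282, 235, 13, 70, 380] [[ 0.447  -0.2452  0.104 ]] [[ 0.4442 -0.2185  0.064 ]]
[353, 235, 12, 69, 380] [[ 0.4851 -0.244   0.104 ]] [[ 0.4878 -0.2179  0.064 ]]
[284, 310, 13, 130, 926] [[ 0.4471 -0.338   0.104 ]] [[ 0.4449 -0.2705  0.064 ]]
[348, 310, 14, 129, 869] [[ 0.4869 -0.3365  0.104 ]] [[ 0.4875 -0.2698  0.064 ]]
travel [-0.0018, 0.0011, 0.0764] dr [[-0.0037, -0.0019, 0.0001]] j6 1.099 tcp [ 0.4637 -0.2289  0.1489]
```

View pics/w12.png

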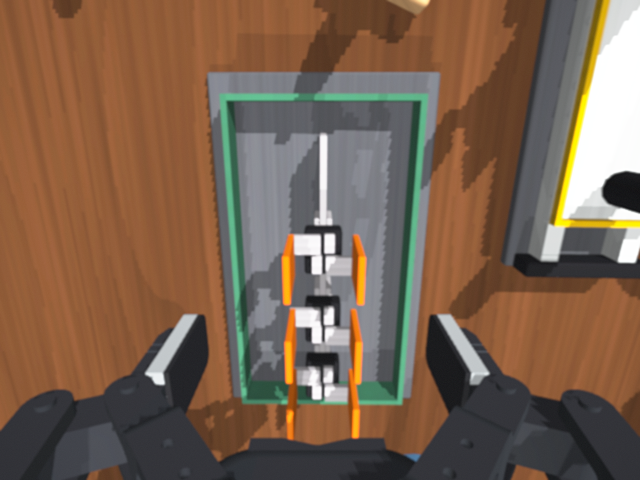

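```bash
python3 -m crank '{"dr":[[0,0,0],[0,0,0],[0,0,0],[0,0,0],[0,0,0]],"travel":[[-0.002,0.0015,0.03],[-0.002,0.0015,0.055],[-0.002,0.0015,0.07],[-0.002,0.0015,0.076],[-0.002,0.0015,0.076]],"hand":[0.085,0.085,0.085,0.085,0.085]}'
python3 -m crank '{"dr":[[0,0,0],[0,0,0],[0,0,0],[0,0,0],[0,0,0],[0,0,0],[0,0,0],[0,0,0]],"travel":[[0,0,0],[0,0,0],[0,0,0],[0,0,0],[0,0,0],[0,0,0],[0,0,0],[0,0,0]],"hand":[0.01,0.01,0.01,0.01,0.01,0.01,0.01,0.01]}'
python3 -m crank '{"dr":[[0,0,0],[0,0,0],[0,0,0],[0,0,0],[0,0,0],[0,0,0],[0,0,0]],"travel":[[0,0,-0.01],[0,0,-0.03],[0,0,-0.06],[0,0,-0.1],[0,0,-0.15],[0,0,-0.19],[0,0,-0.19]],"hand":[0.01,0.01,0.01,0.01,0.01,0.01,0.01]}'
python3 - <<'E'
from h import *
im,K,R,t=grab("wrist"); show(im,"w13.png")
im,K,R,t=grab("top"); show(im,"t13.png")
move([.652,-.055,.26],0.0128)
E
```

```text
clock: 19.48
eef_pos: [0.467, -0.2316, 0.0748]
tool_rot: [0.702, 0.712, 0.0, 0.0]
ft_force: [0.3, 0.1, -0.1]
grip_width: 0.0851
clock: 20.48
eef_pos: [0.4672, -0.2321, 0.0766]
tool_rot: [0.703, 0.712, 0.0, 0.001]
ft_force: [-3.3, 1.1, 11.8]
grip_width: 0.0188
clock: 21.35
eef_pos: [0.4685, -0.2324, 0.2684]
tool_rot: [0.702, 0.712, 0.001, 0.004]
ft_force: [0.8, -0.1, -0.3]
grip_width: 0.0183
travel [0.174, 0.1878, 0.0043] dr [[0.0003, 0.0, 0.0003]] j6 1.097 tcp [ 0.4665 -0.2314  0.2642]
```

View pics/w13.png

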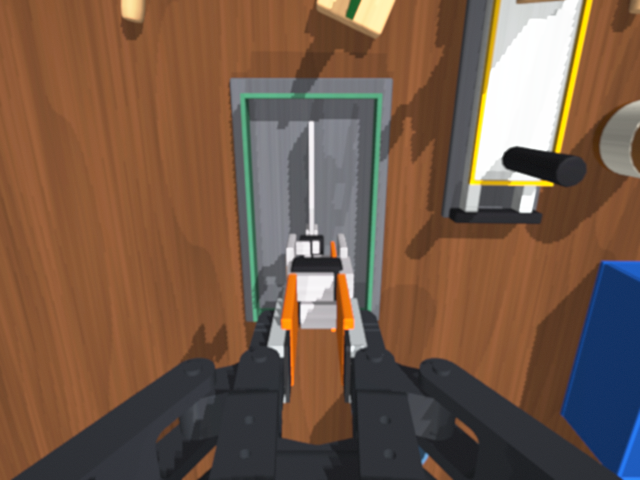

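View pics/t13.png

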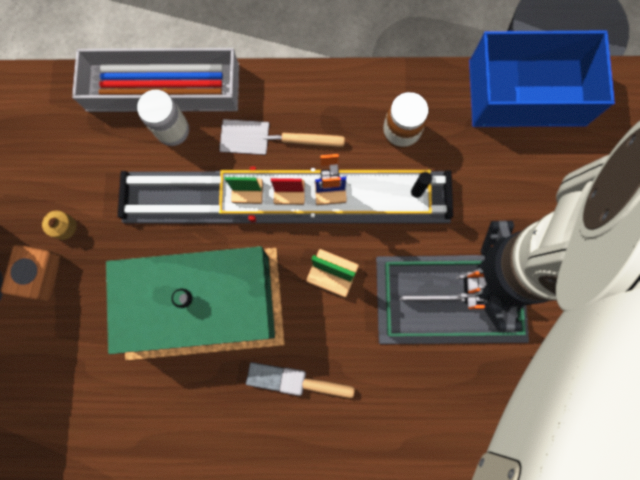

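```bash
python3 -m crank '{"dr":[[0,0,0],[0,0,0],[0,0,0],[0,0,0],[0,0,0],[0,0,0],[0,0,0]],"travel":[[0.04,0.045,0],[0.08,0.09,0],[0.12,0.135,0],[0.16,0.175,0],[0.174,0.187,0],[0.174,0.187,0],[0.174,0.187,0]],"hand":[0.01,0.01,0.01,0.01,0.01,0.01,0.01]}'
python3 - <<'E'
from plate import *
im,K,R,t=grab("wrist"); show(im,"w14.png"); np.savez("w14",im=im,K=K,R=R,t=t)
platepts(im,K,R,t,"red",(280,40,400,250)); platepts(im,K,R,t,"green",(280,0,400,120))
E
```

```text
clock: 22.32
eef_pos: [0.6502, -0.0558, 0.263]
tool_rot: [0.703, 0.711, -0.001, -0.001]
ft_force: [-0.1, -0.8, -0.9]
grip_width: 0.0184
red (323, 44, 11, 84) ((656.2539672851562, 42.70623016357422), (53.072696685791016, 5.685258865356445), 89.06365966796875)
green (327, 0, 9, 26) ((657.6561889648438, 87.5585708618164), (14.526827812194824, 4.613500118255615), 87.7239990234375)
```

View pics/w14.png

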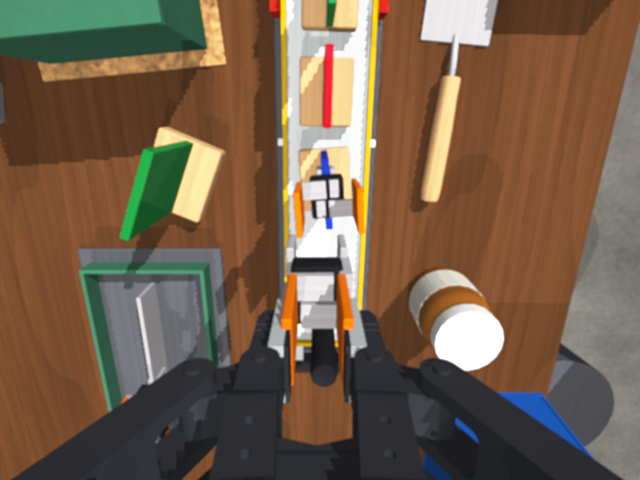

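Run:
```python
from h import *
move([.656,.042,.21],-0.016)
```

```text
travel [0.0981, 0.007, 0.0536] dr [[-0.0018, 0.0001, 0.0276]] j6 1.473 tcp [ 0.6503 -0.0562  0.2636]
```

```bash
python3 -m crank '{"dr":[[0,0,0.015],[0,0,0.027],[0,0,0.027],[0,0,0.027],[0,0,0.027]],"travel":[[0.045,0.003,0],[0.09,0.006,0],[0.098,0.0065,0.025],[0.098,0.0065,0.051],[0.098,0.0065,0.051]],"hand":[0.01,0.01,0.01,0.01,0.01]}'
python3 - <<'E'
from plate import *
im,K,R,t=grab("wrist"); show(im,"w15.png",2,(200,0,440,300))
platepts(im,K,R,t,"red",(280,100,400,255)); platepts(im,K,R,t,"green",(280,0,400,200))
im,K,R,t=grab("scene"); show(im,"s15.png",4,(220,220,370,370))
move([.656,.042,.156],-0.016)
E
```

```text
clock: 23.0
eef_pos: [0.6543, 0.0417, 0.2112]
tool_rot: [0.713, 0.702, -0.002, -0.002]
ft_force: [0.1, -0.3, -0.6]
grip_width: 0.0184
red (317, 186, 9, 69) ((657.1810913085938, 58.93353271484375), (44.08022689819336, 5.152729511260986), 89.19550323486328)
green (318, 70, 10, 97) ((658.900390625, 119.32997131347656), (52.71001434326172, 4.87329626083374), 88.33821868896484)
travel [0.0002, -0.0004, 0.0583] dr [[0.0006, 0.0, 0.0004]] j6 1.65 tcp [0.6563 0.0418 0.2143]
```

View pics/w15.png

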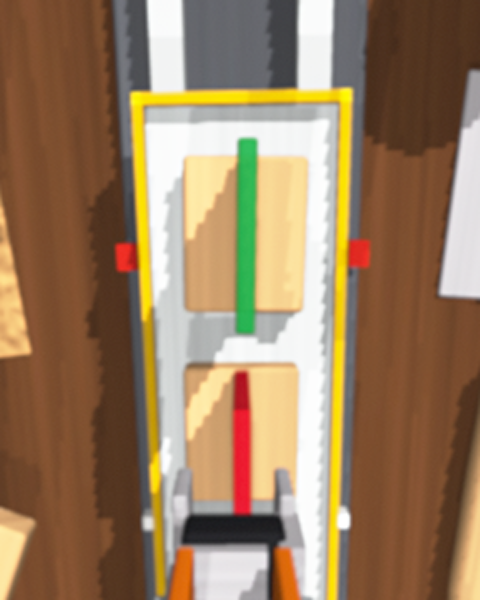

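View pics/s15.png

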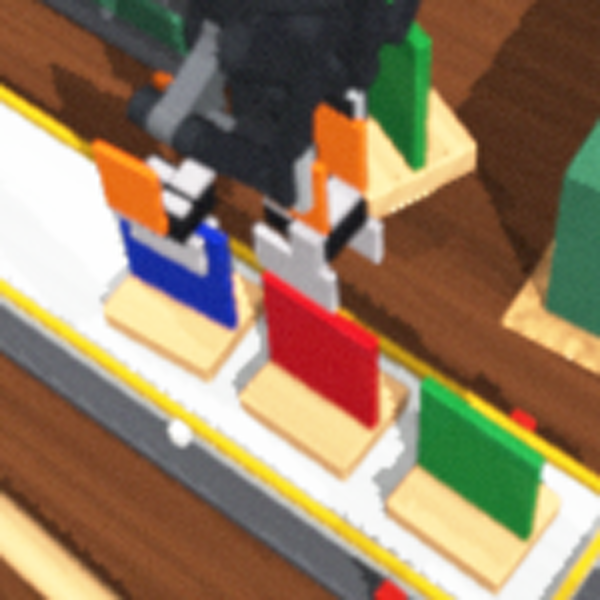

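```bash
python3 -m crank '{"dr":[[0,0,0],[0,0,0],[0,0,0],[0,0,0],[0,0,0]],"travel":[[0,0.001,0.02],[0,0.001,0.035],[0,0.001,0.045],[0,0.001,0.053],[0,0.001,0.053]],"hand":[0.01,0.01,0.01,0.01,0.01]}'
python3 -m crank '{"dr":[[0,0,0],[0,0,0]],"travel":[[0,0,0.002],[0,0,0.003]],"hand":[0.01,0.01]}'
```

```text
clock: 23.72
eef_pos: [0.6571, 0.0429, 0.1597]
tool_rot: [0.712, 0.702, -0.0, -0.0]
ft_force: [-1.1, -0.7, -1.4]
grip_width: 0.0182
clock: 23.98
eef_pos: [0.6578, 0.0431, 0.1577]
tool_rot: [0.712, 0.702, 0.0, 0.0]
ft_force: [-0.3, -0.5, -0.7]
grip_width: 0.0186
```

```bash
python3 -m crank '{"dr":[[0,0,0],[0,0,0],[0,0,0]],"travel":[[0,0,0.001],[0,0,0.0025],[0,0,0.0025]],"hand":[0.01,0.01,0.01]}'
python3 -m crank '{"dr":[[0,0,0],[0,0,0]],"travel":[[0,0,0.001],[0,0,0.001]],"hand":[0.01,0.01]}'
python3 - <<'E'
from h import *
im,K,R,t=grab("wrist"); show(im,"w16.png",4,(240,150,400,300))
E
```

```text
clock: 24.35
eef_pos: [0.6575, 0.043, 0.1549]
tool_rot: [0.712, 0.702, 0.0, 0.0]
ft_force: [-0.6, -0.4, -0.6]
grip_width: 0.0182
clock: 24.6
eef_pos: [0.6576, 0.043, 0.1548]
tool_rot: [0.712, 0.702, 0.0, 0.0]
ft_force: [-1.2, 0.7, 4.6]
grip_width: 0.0186
```

View pics/w16.png

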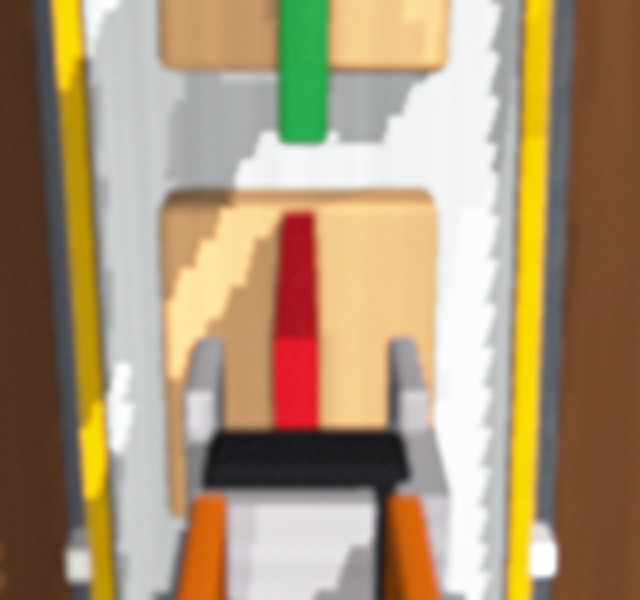

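```bash
python3 -m crank '{"dr":[[0,0,0],[0,0,0],[0,0,0],[0,0,0],[0,0,0],[0,0,0],[0,0,0]],"travel":[[0,-0.001,0.0005],[0,-0.001,0.0005],[0,-0.001,0],[0,-0.001,0],[0,-0.001,0],[0,-0.001,0],[0,-0.001,0]],"hand":[0.01,0.03,0.045,0.06,0.085,0.085,0.085]}'
python3 -m crank '{"dr":[[0,0,0],[0,0,0],[0,0,0],[0,0,0],[0,0,0]],"travel":[[0,0,-0.02],[0,0,-0.05],[0,0,-0.08],[0,0,-0.1],[0,0,-0.1]],"hand":[0.085,0.085,0.085,0.085,0.085]}'
python3 - <<'E'
from h import *
im,K,R,t=grab("scene"); show(im,"s17.png",4,(220,220,370,370))
im,K,R,t=grab("wrist"); show(im,"w17.png")
im,K,R,t=grab("top"); show(im,"t17.png")
move([.465,-.281,.26],0.0128)
E
```

```text
clock: 25.52
eef_pos: [0.6565, 0.043, 0.1538]
tool_rot: [0.712, 0.702, -0.0, -0.0]
ft_force: [0.6, 0.4, -0.7]
grip_width: 0.0851
clock: 26.15
eef_pos: [0.6576, 0.0431, 0.256]
tool_rot: [0.712, 0.702, 0.002, 0.002]
ft_force: [0.9, 0.0, 0.3]
grip_width: 0.0849
travel [-0.3266, -0.1864, -0.0071] dr [[-0.0021, 0.0001, -0.0268]] j6 1.65 tcp [0.656  0.043  0.2524]
```

View pics/s17.png

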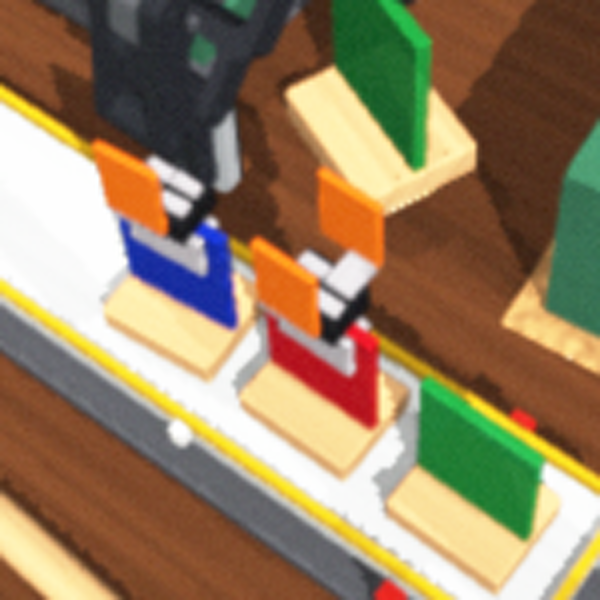

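View pics/t17.png

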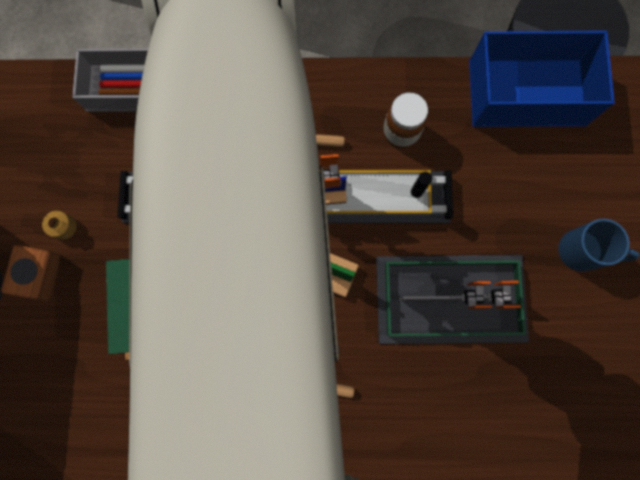

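```bash
python3 -m crank '{"dr":[[0,0,0],[0,0,-0.01],[0,0,-0.02],[0,0,-0.027],[0,0,-0.027],[0,0,-0.027],[0,0,-0.027],[0,0,-0.027],[0,0,-0.027]],"travel":[[-0.05,-0.028,0],[-0.1,-0.057,0],[-0.15,-0.085,0],[-0.2,-0.114,0],[-0.25,-0.143,0],[-0.3,-0.171,0.02],[-0.327,-0.187,0.06],[-0.327,-0.187,0.1],[-0.327,-0.187,0.1]],"hand":[0.085,0.085,0.085,0.085,0.085,0.085,0.085,0.085,0.085]}'
python3 - <<'E'
from clips import *
o=bot.get_obs(); im,K,R,t=grab("wrist"); show(im,"w18.png")
m,out=clipfit(im,K,R,t)
for b,c in out:
    x,y,w,h,a=b; print(b,toworld([x+w/2,y+h-1],.104,K,R,t).round(4), toworld([x+w/2,y],.064,K,R,t).round(4))
move([.465,-.282,.0735],0.0128)
E
```

```text
clock: 27.42
eef_pos: [0.4613, -0.2799, 0.1495]
tool_rot: [0.703, 0.711, -0.001, -0.005]
ft_force: [-0.8, 0.9, -0.1]
grip_width: 0.085
[285, 233, 14, 142, 832] [[ 0.4475 -0.3437  0.104 ]] [[ 0.4453 -0.2694  0.064 ]]
[355, 233, 12, 69, 386] [[ 0.4857 -0.2955  0.104 ]] [[ 0.4884 -0.2688  0.064 ]]
[353, 301, 13, 74, 502] [[ 0.487  -0.3429  0.104 ]] [[ 0.4896 -0.3159  0.064 ]]
travel [-0.0017, 0.002, 0.0785] dr [[-0.0044, -0.0028, -0.0001]] j6 1.014 tcp [ 0.4633 -0.2805  0.152 ]
```

View pics/w18.png

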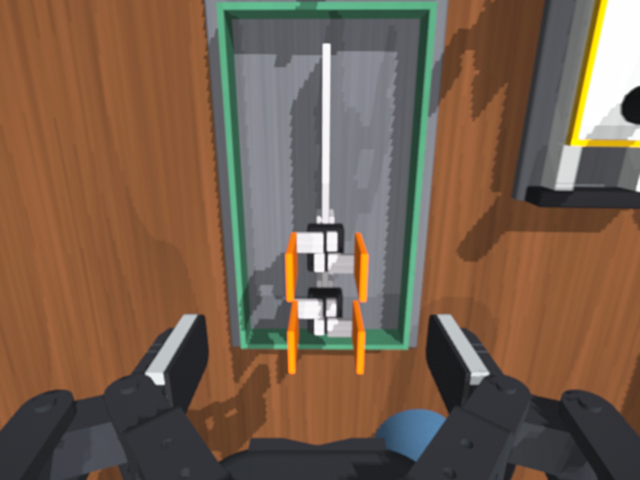

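```bash
python3 -m crank '{"dr":[[0,0,0],[0,0,0],[0,0,0],[0,0,0],[0,0,0]],"travel":[[-0.0015,0.0025,0.03],[-0.0015,0.0025,0.055],[-0.0015,0.0025,0.07],[-0.0015,0.0025,0.078],[-0.0015,0.0025,0.078]],"hand":[0.085,0.085,0.085,0.085,0.085]}'
python3 -m crank '{"dr":[[0,0,0],[0,0,0],[0,0,0],[0,0,0],[0,0,0],[0,0,0],[0,0,0],[0,0,0]],"travel":[[0,0,0],[0,0,0],[0,0,0],[0,0,0],[0,0,0],[0,0,0],[0,0,0],[0,0,0]],"hand":[0.01,0.01,0.01,0.01,0.01,0.01,0.01,0.01]}'
python3 -m crank '{"dr":[[0,0,0],[0,0,0],[0,0,0],[0,0,0],[0,0,0],[0,0,0],[0,0,0]],"travel":[[0,0,-0.01],[0,0,-0.03],[0,0,-0.06],[0,0,-0.1],[0,0,-0.15],[0,0,-0.19],[0,0,-0.19]],"hand":[0.01,0.01,0.01,0.01,0.01,0.01,0.01]}'
python3 - <<'E'
from h import *
im,K,R,t=grab("wrist"); show(im,"w19.png")
im,K,R,t=grab("top"); show(im,"t19.png")
move([.654,.015,.26],0.0)
E
```

```text
clock: 28.1
eef_pos: [0.4678, -0.2828, 0.0762]
tool_rot: [0.702, 0.712, 0.0, 0.0]
ft_force: [1.1, 0.7, 0.2]
grip_width: 0.0848
clock: 29.1
eef_pos: [0.4678, -0.2836, 0.0782]
tool_rot: [0.703, 0.712, -0.0, 0.001]
ft_force: [-3.1, 0.7, 11.7]
grip_width: 0.0183
clock: 29.98
eef_pos: [0.4693, -0.2839, 0.27]
tool_rot: [0.702, 0.712, 0.001, 0.004]
ft_force: [-0.0, -0.7, -0.7]
grip_width: 0.0184
travel [0.2953, 0.1904, 0.0058] dr [[0.0003, 0.0, 0.013]] j6 1.014 tcp [ 0.4674 -0.2828  0.2657]
```

View pics/t19.png

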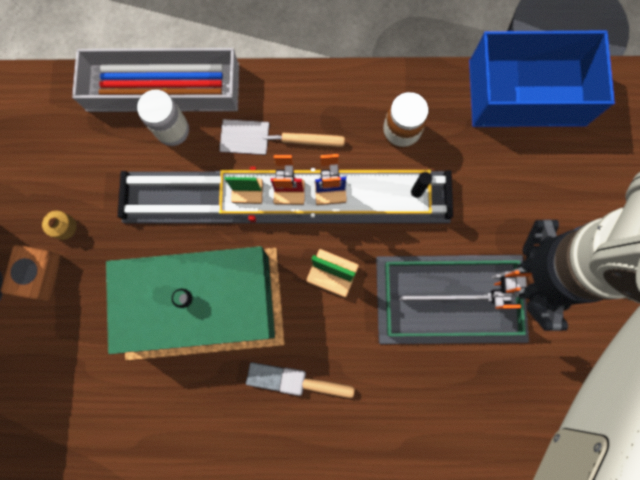

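View pics/w19.png

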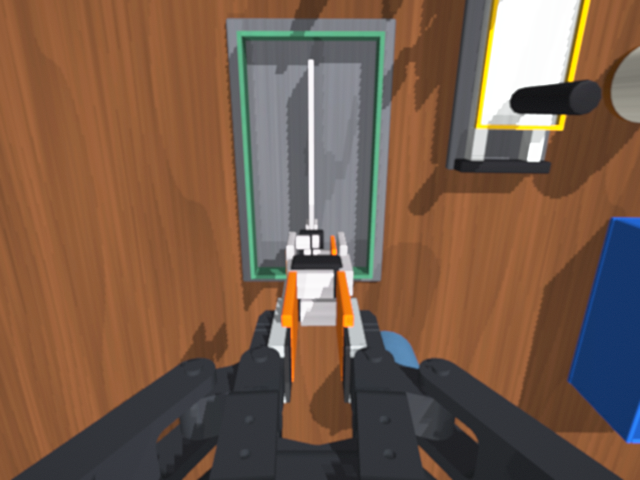

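```bash
python3 -m crank '{"dr":[[0,0,0],[0,0,0],[0,0,0],[0,0,0],[0,0,0.013],[0,0,0.013],[0,0,0.013],[0,0,0.013],[0,0,0.013]],"travel":[[0.045,0.03,0],[0.09,0.06,0],[0.135,0.09,0],[0.18,0.12,0],[0.225,0.15,0],[0.27,0.175,0],[0.295,0.19,0],[0.295,0.19,0],[0.295,0.19,0]],"hand":[0.01,0.01,0.01,0.01,0.01,0.01,0.01,0.01,0.01]}'
python3 - <<'E'
from plate import *
im,K,R,t=grab("wrist"); show(im,"w20.png")
platepts(im,K,R,t,"green",(280,0,400,200))
move([.6575,.117,.21],-0.022)
E
```

```text
clock: 31.2
eef_pos: [0.6527, 0.0141, 0.264]
tool_rot: [0.707, 0.707, -0.001, -0.001]
ft_force: [-0.1, -0.2, -2.2]
grip_width: 0.0183
green (321, 33, 10, 84) ((658.5770263671875, 119.55795288085938), (52.36345672607422, 5.073066234588623), 88.53543853759766)
travel [0.1034, 0.0048, 0.0546] dr [[-0.0025, 0.0004, 0.021]] j6 1.593 tcp [0.6528 0.0137 0.2647]
```

View pics/w20.png

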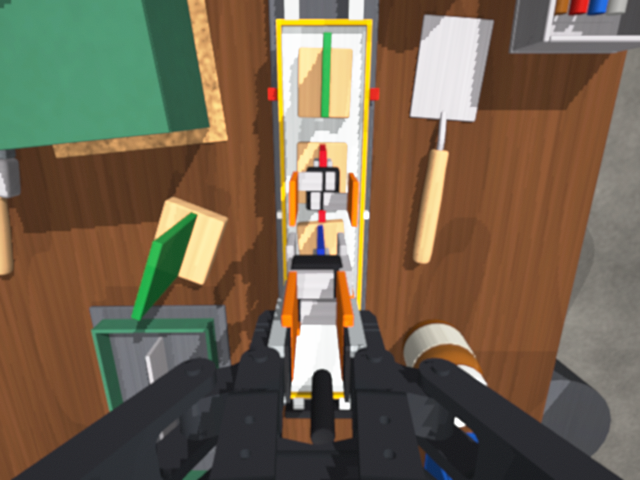

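```bash
python3 -m crank '{"dr":[[0,0,0.01],[0,0,0.023],[0,0,0.023],[0,0,0.023],[0,0,0.023]],"travel":[[0.045,0.003,0],[0.09,0.005,0],[0.105,0.0055,0.025],[0.105,0.0055,0.052],[0.105,0.0055,0.052]],"hand":[0.01,0.01,0.01,0.01,0.01]}'
python3 - <<'E'
from plate import *
im,K,R,t=grab("wrist"); show(im,"w21.png",2,(200,0,440,300))
platepts(im,K,R,t,"green",(280,100,400,255))
move([.6578,.1187,.156],-0.025)
E
```

```text
clock: 31.88
eef_pos: [0.6571, 0.1181, 0.2111]
tool_rot: [0.716, 0.698, -0.003, -0.002]
ft_force: [-0.9, -0.0, -0.8]
grip_width: 0.0184
green (316, 186, 8, 69) ((659.0487670898438, 135.2440948486328), (44.07847213745117, 4.507942199707031), 88.6954574584961)
travel [0.0005, -0.0002, 0.0572] dr [[-0.0026, 0.0007, 0.0003]] j6 1.773 tcp [0.6582 0.1182 0.2132]
```

View pics/w21.png

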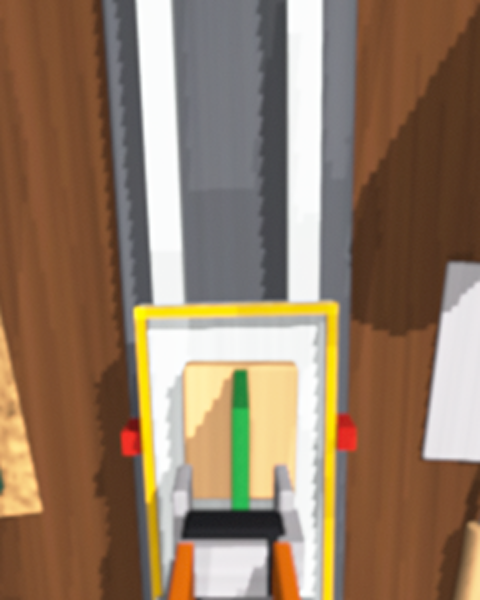

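Aligned the same way as for red. Descend.

```bash
python3 -m crank '{"dr":[[0,0,0],[0,0,0],[0,0,0],[0,0,0],[0,0,0]],"travel":[[0,0,0.02],[0,0,0.035],[0,0,0.045],[0,0,0.053],[0,0,0.054]],"hand":[0.01,0.01,0.01,0.01,0.01]}'
python3 -m crank '{"dr":[[0,0,0],[0,0,0],[0,0,0]],"travel":[[0,0,0.001],[0,0,0.002],[0,0,0.002]],"hand":[0.01,0.01,0.01]}'
python3 -m crank '{"dr":[[0,0,0],[0,0,0]],"travel":[[0,0,0.001],[0,0,0.001]],"hand":[0.01,0.01]}'
```

```text
clock: 32.55
eef_pos: [0.6588, 0.1195, 0.1593]
tool_rot: [0.715, 0.699, -0.0, -0.0]
ft_force: [0.0, 0.1, -0.7]
grip_width: 0.0182
clock: 32.92
eef_pos: [0.6592, 0.1197, 0.1581]
tool_rot: [0.715, 0.699, 0.0, 0.0]
ft_force: [-0.4, -0.2, -1.6]
grip_width: 0.0183
clock: 33.17
eef_pos: [0.659, 0.1196, 0.1568]
tool_rot: [0.715, 0.699, -0.0, -0.0]
ft_force: [0.2, 1.1, 0.5]
grip_width: 0.0181
```

```bash
python3 -m crank '{"dr":[[0,0,0],[0,0,0]],"travel":[[0,0,0.001],[0,0,0.001]],"hand":[0.01,0.01]}'
python3 - <<'E'
from h import *
im,K,R,t=grab("wrist"); show(im,"w22.png",4,(240,150,400,300))
E
```

```text
clock: 33.42
eef_pos: [0.6592, 0.1197, 0.1564]
tool_rot: [0.715, 0.699, 0.0, 0.0]
ft_force: [-1.1, 0.3, 3.2]
grip_width: 0.0184
```

View pics/w22.png

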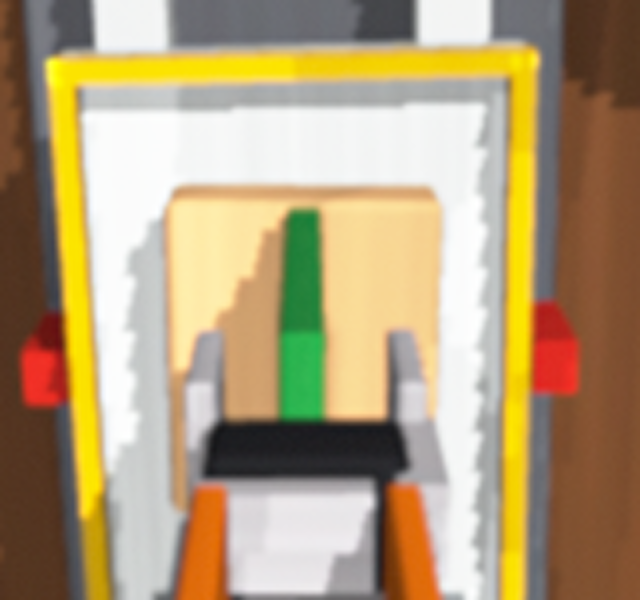

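```bash
python3 -m crank '{"dr":[[0,0,0],[0,0,0],[0,0,0],[0,0,0],[0,0,0],[0,0,0],[0,0,0]],"travel":[[0,-0.0005,0.001],[0,-0.0005,0.001],[0,-0.0005,0],[0,-0.0005,0],[0,-0.0005,0],[0,-0.0005,0],[0,-0.0005,0]],"hand":[0.01,0.03,0.045,0.06,0.085,0.085,0.085]}'
python3 -m crank '{"dr":[[0,0,0],[0,0,0],[0,0,0],[0,0,0],[0,0,0],[0,0,0]],"travel":[[0,0,-0.02],[0,0,-0.05],[0,0,-0.08],[0,0,-0.1],[0,0,-0.12],[0,0,-0.12]],"hand":[0.085,0.085,0.085,0.085,0.085,0.085]}'
python3 - <<'E'
from h import *
im,K,R,t=grab("scene"); show(im,"s23.png")
im,K,R,t=grab("wrist"); show(im,"w23.png")
o=bot.get_obs()
move([.454,.203,.27],np.radians(5.5))
E
```

```text
clock: 34.35
eef_pos: [0.6586, 0.1196, 0.1558]
tool_rot: [0.715, 0.699, -0.0, -0.0]
ft_force: [-0.2, -0.4, -0.4]
grip_width: 0.0849
clock: 35.1
eef_pos: [0.6595, 0.1198, 0.2779]
tool_rot: [0.715, 0.699, 0.002, 0.001]
ft_force: [0.9, -0.3, -0.3]
grip_width: 0.085
travel [0.0787, -0.2064, 0.0053] dr [[-0.0004, 0.0001, -0.119]] j6 1.773 tcp [0.6585 0.1196 0.2752]
```

View pics/s23.png

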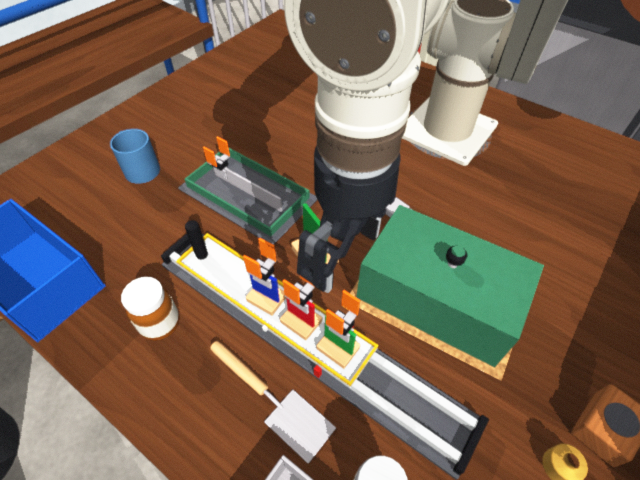

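View pics/w23.png

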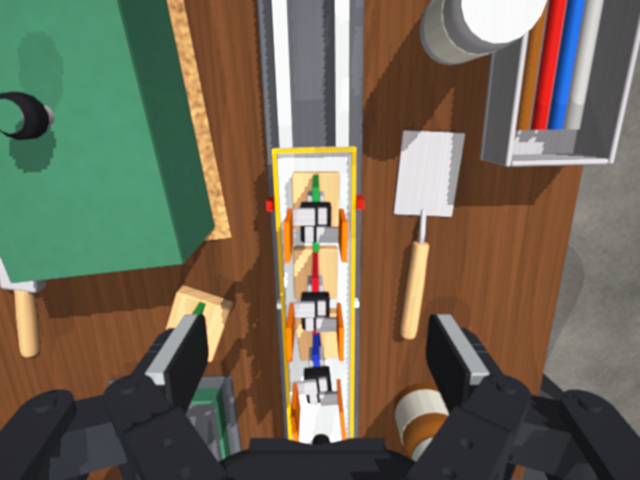

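```bash
python3 -m crank '{"dr":[[0,0,-0.03],[0,0,-0.06],[0,0,-0.09],[0,0,-0.119],[0,0,-0.119],[0,0,-0.119]],"travel":[[0.02,-0.05,-0.01],[0.04,-0.1,-0.01],[0.06,-0.15,-0.01],[0.078,-0.206,-0.01],[0.078,-0.206,-0.01],[0.078,-0.206,-0.01]],"hand":[0.085,0.085,0.085,0.085,0.085,0.085]}'
python3 - <<'E'
from h import *
o=bot.get_obs();im,K,R,t=grab("wrist"); show(im,"w24.png")
hsv=cv2.cvtColor(im,cv2.COLOR_RGB2HSV)
m=cv2.inRange(hsv,(65,100,90),(90,255,255)); m[:,:120]=0
c=max(cv2.findContours(m,0,cv2.CHAIN_APPROX_NONE)[0],key=cv2.contourArea).reshape(-1,2)
print("lid",cv2.minAreaRect(toworld(c,.115,K,R,t)[:,:2].astype(np.float32)*1000)); print(o["eef_pos"])
im,K,R,t=grab("top"); show(im,"t24.png")
E
```

```text
clock: 35.95
eef_pos: [0.4544, 0.2024, 0.2853]
tool_rot: [0.672, 0.74, -0.0, 0.0]
ft_force: [0.4, 0.1, 0.6]
grip_width: 0.085
lid ((455.8490905761719, 204.22450256347656), (151.10923767089844, 258.30938720703125), 5.5083818435668945)
[0.45436811 0.20237266 0.28533244]
```

View pics/w24.png

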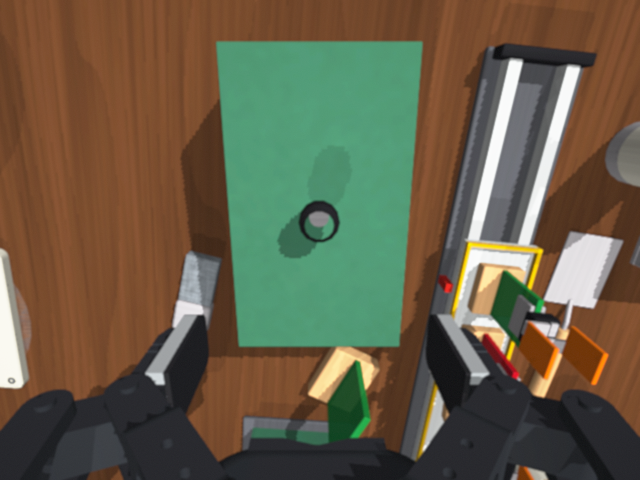

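View pics/t24.png

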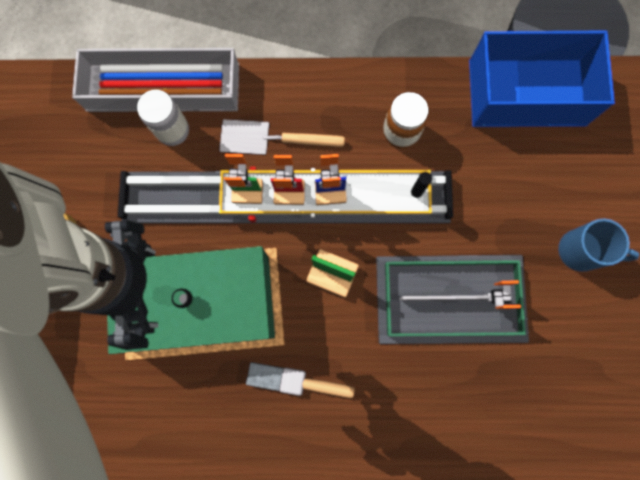

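```bash
python3 -m crank '{"dr":[[0,0,0],[0,0,0],[0,0,0],[0,0,0],[0,0,0],[0,0,0],[0,0,0]],"travel":[[0.001,0,0.05],[0.001,0.0005,0.1],[0.001,0.0005,0.14],[0.001,0.0005,0.155],[0.001,0.0005,0.16],[0.001,0.0005,0.16],[0.001,0.0005,0.16]],"hand":[0.085,0.085,0.085,0.085,0.085,0.085,0.085]}'
python3 -m crank '{"dr":[[0,0,0],[0,0,0],[0,0,0],[0,0,0],[0,0,0],[0,0,0],[0,0,0],[0,0,0]],"travel":[[0,0,0],[0,0,0],[0,0,0],[0,0,0],[0,0,0],[0,0,0],[0,0,0],[0,0,0]],"hand":[0.02,0.02,0.02,0.02,0.02,0.02,0.02,0.02]}'
python3 -m crank '{"dr":[[0,0,0],[0,0,0],[0,0,0],[0,0,0],[0,0,0],[0,0,0],[0,0,0],[0,0,0],[0,0,0],[0,0,0]],"travel":[[0,0,-0.015],[0,0,-0.035],[0,0,-0.06],[0,0,-0.085],[0,0,-0.11],[0,0,-0.135],[0,0,-0.16],[0,0,-0.185],[0,0,-0.185],[0,0,-0.185]],"hand":[0.02,0.02,0.02,0.02,0.02,0.02,0.02,0.02,0.02,0.02]}'
python3 - <<'E'
from h import *
im,K,R,t=grab("scene"); show(im,"s25.png")
move([.4645,-.2545,.31],0.0105)
E
```

```text
clock: 36.92
eef_pos: [0.4561, 0.2039, 0.1274]
tool_rot: [0.672, 0.74, 0.001, 0.001]
ft_force: [-0.4, 0.3, 0.3]
grip_width: 0.085
clock: 37.92
eef_pos: [0.4555, 0.2036, 0.1262]
tool_rot: [0.672, 0.74, 0.001, 0.0]
ft_force: [3.5, -0.1, 4.1]
grip_width: 0.0302
clock: 39.17
eef_pos: [0.4538, 0.203, 0.3092]
tool_rot: [0.672, 0.74, -0.002, -0.001]
ft_force: [-0.3, 0.2, -4.5]
grip_width: 0.0304
travel [-0.4564, -0.0332, -0.0004] dr [[-0.0039, 0.0013, 0.0856]] j6 1.895 tcp [0.4537 0.203  0.309 ]
```

View pics/s25.png

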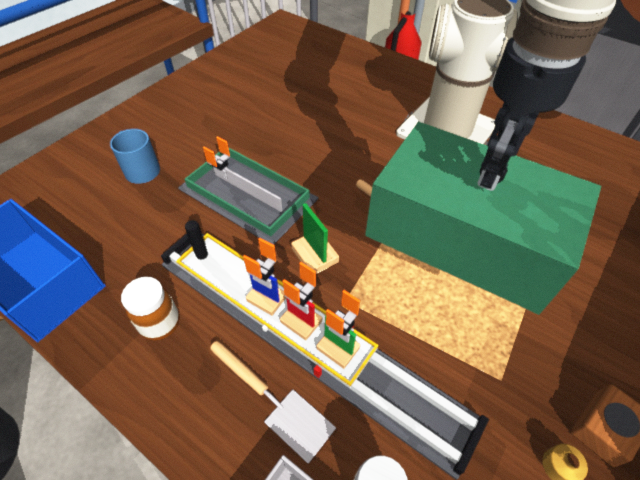

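```bash
python3 -m crank '{"dr":[[0,0,0.005],[0,0,0.015],[0,0,0.025],[0,0,0.035],[0,0,0.045],[0,0,0.055],[0,0,0.065],[0,0,0.075],[0,0,0.085],[0,0,0.085]],"travel":[[-0.02,-0.002,0],[-0.06,-0.004,0],[-0.11,-0.008,0],[-0.16,-0.012,0],[-0.21,-0.016,0],[-0.26,-0.02,0],[-0.31,-0.024,0],[-0.36,-0.028,0],[-0.41,-0.031,0],[-0.445,-0.033,0]],"hand":[0.02,0.02,0.02,0.02,0.02,0.02,0.02,0.02,0.02,0.02]}'
python3 -m crank '{"dr":[[0,0,0],[0,0,0],[0,0,0]],"travel":[[-0.008,0,0],[-0.012,0,0],[-0.012,0,0]],"hand":[0.02,0.02,0.02]}'
python3 - <<'E'
from h import *
im,K,R,t=grab("scene"); show(im,"s26.png",3,(130,20,360,220))
im,K,R,t=grab("top"); show(im,"t26.png")
move([.4635,-.2545,.126],0.0105)
E
```

```text
clock: 40.48
eef_pos: [0.4631, -0.2455, 0.3097]
tool_rot: [0.704, 0.71, -0.001, -0.001]
ft_force: [-0.6, 0.8, -4.6]
grip_width: 0.0299
clock: 40.85
eef_pos: [0.4644, -0.2541, 0.3106]
tool_rot: [0.703, 0.711, 0.0, -0.0]
ft_force: [-0.1, -0.8, -4.6]
grip_width: 0.03
travel [-0.0008, -0.0012, 0.1849] dr [[-0.0001, -0.0003, 0.0019]] j6 1.059 tcp [ 0.4647 -0.2537  0.3109]
```

View pics/s26.png

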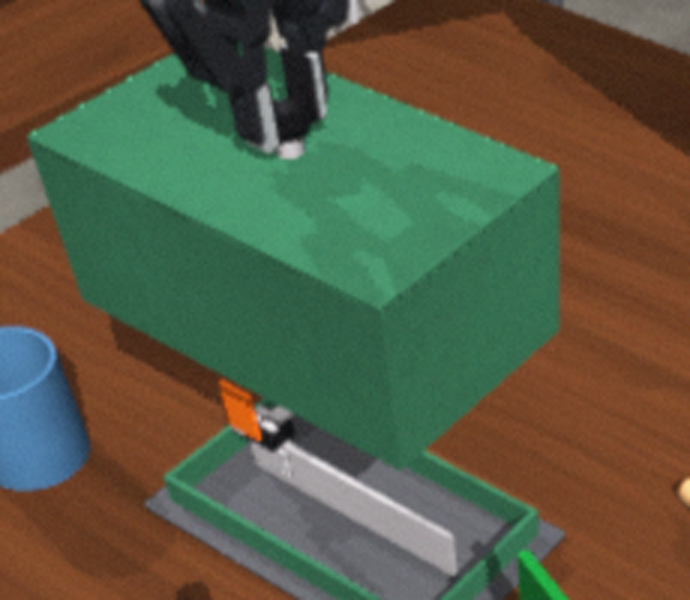

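```bash
python3 -m crank '{"dr":[[0,0,0],[0,0,0],[0,0,0],[0,0,0],[0,0,0],[0,0,0],[0,0,0]],"travel":[[-0.0005,-0.001,0.03],[-0.0005,-0.001,0.07],[-0.0005,-0.001,0.11],[-0.0005,-0.001,0.13],[-0.0005,-0.001,0.145],[-0.0005,-0.001,0.15],[-0.0005,-0.001,0.15]],"hand":[0.02,0.02,0.02,0.02,0.02,0.02,0.02]}'
python3 - <<'E'
from h import *
im,K,R,t=grab("scene"); show(im,"s27.png",3,(130,60,360,260))
im,K,R,t=grab("top"); show(im,"t27.png",4,(360,235,560,360))
E
```

```text
clock: 41.82
eef_pos: [0.4642, -0.2551, 0.1613]
tool_rot: [0.703, 0.711, 0.0, 0.0]
ft_force: [0.3, 0.2, -3.7]
grip_width: 0.0303
```

View pics/s27.png

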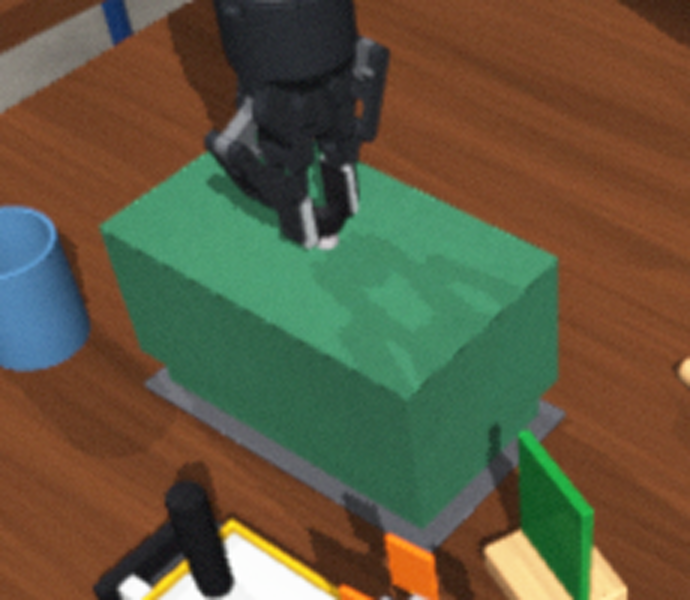

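View pics/t27.png

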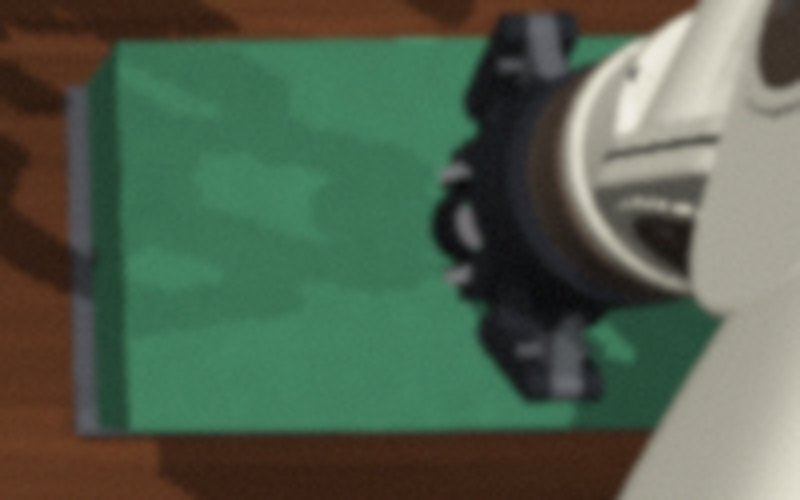

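```bash
python3 -m crank '{"dr":[[0,0,0],[0,0,0],[0,0,0],[0,0,0],[0,0,0],[0,0,0]],"travel":[[0,0,0.005],[0,0,0.01],[0,0,0.015],[0,0,0.02],[0,0,0.025],[0,0,0.027]],"hand":[0.02,0.02,0.02,0.02,0.02,0.02]}'
python3 -m crank '{"dr":[[0,0,0],[0,0,0],[0,0,0],[0,0,0]],"travel":[[0,0,0.002],[0,0,0.004],[0,0,0.005],[0,0,0.005]],"hand":[0.02,0.02,0.02,0.02]}'
```

```text
clock: 42.68
eef_pos: [0.4635, -0.2551, 0.1333]
tool_rot: [0.703, 0.711, -0.0, -0.0]
ft_force: [0.0, -0.3, -4.5]
grip_width: 0.03
clock: 43.18
eef_pos: [0.4641, -0.2553, 0.1293]
tool_rot: [0.703, 0.711, 0.0, 0.0]
ft_force: [1.1, 0.5, -1.7]
grip_width: 0.03
```

```bash
python3 -m crank '{"dr":[[0,0,0],[0,0,0],[0,0,0]],"travel":[[0,0,0.001],[0,0,0.002],[0,0,0.002]],"hand":[0.02,0.02,0.02]}'
python3 -m crank '{"dr":[[0,0,0],[0,0,0],[0,0,0],[0,0,0]],"travel":[[0,0,0],[0,0,-0.001],[0,0,-0.001],[0,0,-0.001]],"hand":[0.04,0.06,0.085,0.085]}'
python3 -m crank '{"dr":[[0,0,0],[0,0,0],[0,0,0],[0,0,0],[0,0,0]],"travel":[[0,0,-0.02],[0,0,-0.07],[0,0,-0.11],[0,0,-0.13],[0,0,-0.13]],"hand":[0.085,0.085,0.085,0.085,0.085]}'
python3 - <<'E'
from h import *
im,K,R,t=grab("scene"); show(im,"s28.png",3,(130,60,360,260))
im,K,R,t=grab("wrist"); show(im,"w28.png")
c=[]
hsv=cv2.cvtColor(im,cv2.COLOR_RGB2HSV)
m=cv2.inRange(hsv,(65,100,90),(90,255,255)); m[:,:120]=0
c=max(cv2.findContours(m,0,cv2.CHAIN_APPROX_NONE)[0],key=cv2.contourArea).reshape(-1,2)
print("lid",cv2.minAreaRect(toworld(c,.118,K,R,t)[:,:2].astype(np.float32)*1000))
E
```

```text
clock: 43.55
eef_pos: [0.4642, -0.2553, 0.1292]
tool_rot: [0.703, 0.711, 0.0, 0.001]
ft_force: [-2.1, 3.0, 10.3]
grip_width: 0.0302
clock: 44.05
eef_pos: [0.4638, -0.2553, 0.1276]
tool_rot: [0.703, 0.711, -0.0, -0.0]
ft_force: [-1.1, -0.2, 0.7]
grip_width: 0.085
clock: 44.68
eef_pos: [0.4648, -0.2558, 0.2595]
tool_rot: [0.703, 0.711, 0.001, 0.002]
ft_force: [0.2, -0.5, -0.9]
grip_width: 0.085
lid ((464.4698486328125, -255.060302734375), (151.52288818359375, 259.8052978515625), 0.6920903921127319)
```

View pics/s28.png

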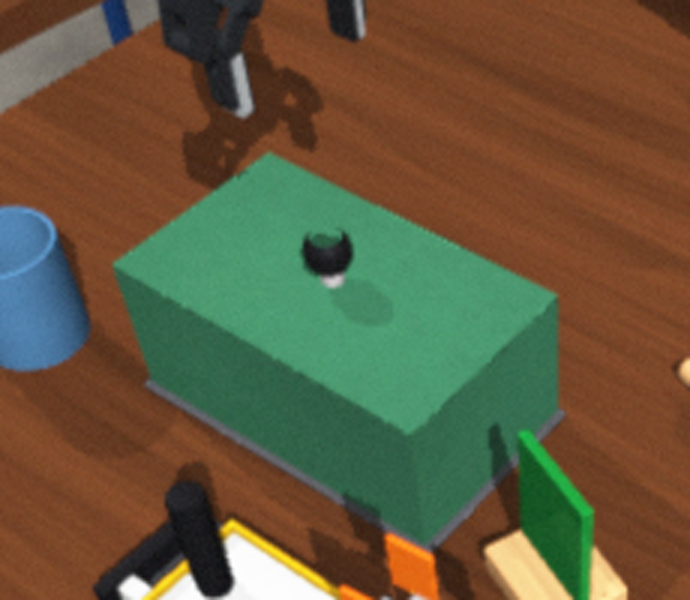

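View pics/w28.png

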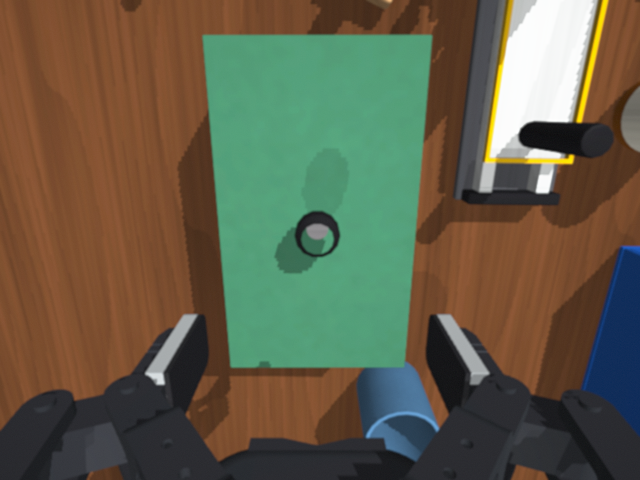

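Run:
```python
from h import *
im,K,R,t=grab("top"); show(im,"t29.png",3,(110,140,310,230)); show(im,"t29b.png",3,(290,140,460,230)); np.savez("t29",im=im,K=K,R=R,t=t)
im,K,R,t=grab("scene"); show(im,"s29.png",3,(150,220,410,400))
```

```text
(no output)
```

View pics/t29.png

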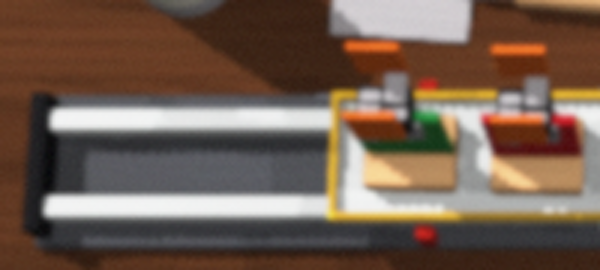

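View pics/t29b.png

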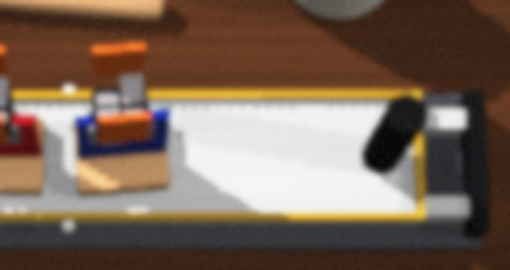

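View pics/s29.png

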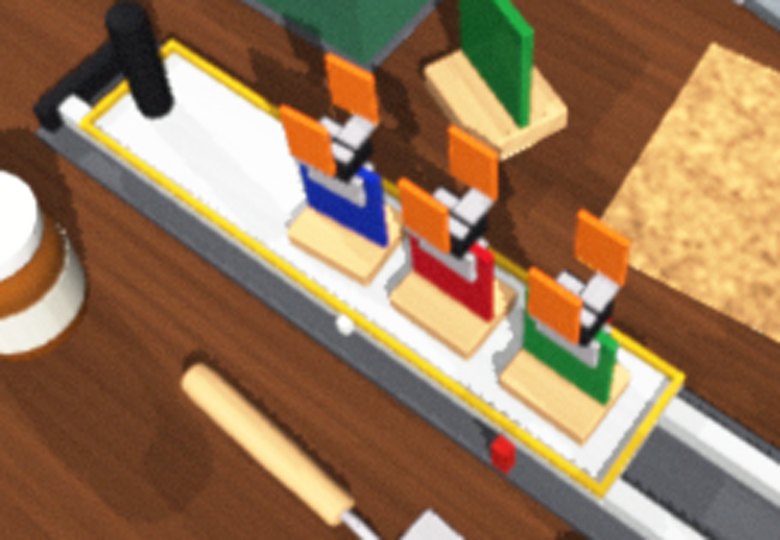

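Run:
```python
from h import *
d=np.load("t29.npz");K,R,t=[d[k] for k in("K","R","t")]
red=toworld([[252.3,168],[251.7,217.7]],.03,K,R,t);wh=toworld([[312.3,169.5],[312.3,215]],.034,K,R,t)
print(red,wh,red.mean(0)-wh.mean(0))
w=toworld([[221.7,171],[430.3,171]],.045,K,R,t);print(w,"yaw",np.arctan2(-(w[0]-w[1])[0],(w[0]-w[1])[1]))
w=toworld([[49.5/3+110,109/3+140],[330/3+110,110/3+140]],.03,K,R,t);print(w,"yaw",np.arctan2(-(w[0]-w[1])[0],(w[0]-w[1])[1]))
print("post top",toworld([[405/3+290,112/3+140]],.128,K,R,t))
move([.654,-.188,.20],0)
```

```text
[[0.70408309 0.11227236 0.03      ]
 [0.60882147 0.11104699 0.03      ]] [[ 6.99618440e-01 -1.49326625e-04  3.40000000e-02]
 [ 6.12933496e-01 -5.74880852e-04  3.40000000e-02]] [ 0.00017631  0.11202177 -0.004     ]
[[ 0.69346039  0.16639069  0.045     ]
 [ 0.69271014 -0.21615986  0.045     ]] yaw -0.001961197439099815
[[0.68830395 0.34821457 0.03      ]
 [0.68734659 0.17233498 0.03      ]] yaw -0.0054432234383493365
post top [[ 0.6547921  -0.18954201  0.128     ]]
travel [0.0646, 0.1918, 0.0557] dr [[-0.0027, -0.0015, 0.011]] j6 1.057 tcp [ 0.463  -0.2548  0.2561]
```

```bash
python3 -m crank '{"dr":[[0,0,0.011],[0,0,0.011],[0,0,0.011],[0,0,0.011],[0,0,0.011],[0,0,0.011]],"travel":[[0.016,0.048,0],[0.032,0.096,0],[0.048,0.144,0],[0.064,0.192,0],[0.064,0.193,0.03],[0.064,0.193,0.03]],"hand":[0.085,0.085,0.085,0.085,0.085,0.085]}'
python3 - <<'E'
from h import *
o=bot.get_obs();im,K,R,t=grab("wrist"); show(im,"w30.png"); print(o["eef_pos"]); np.savez("w30",im=im,K=K,R=R,t=t)
E
```

```text
clock: 45.62
eef_pos: [0.6543, -0.188, 0.2222]
tool_rot: [0.707, 0.707, -0.002, -0.004]
ft_force: [-0.6, -0.4, -1.1]
grip_width: 0.0849
[ 0.65427991 -0.18800498  0.2222161 ]
```

View pics/w30.png

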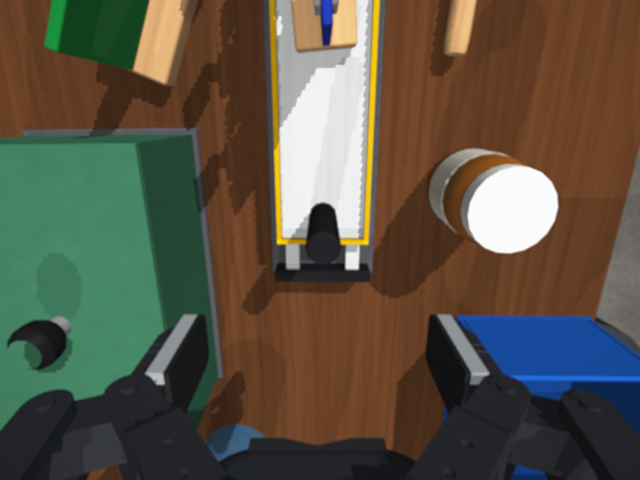

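Run:
```python
from h import *
d=np.load("w30.npz");K,R,t=[d[k] for k in("K","R","t")]
print(toworld([[323,246]],.128,K,R,t)); move([.656,-.1885,.0925],-.003)
im,K,R,t=grab("scene"); show(im,"s30.png",2.5,(150,180,410,400))
```

```text
[[ 0.65779296 -0.18913416  0.128     ]]
travel [-0.0001, 0.0023, 0.1323] dr [[-0.0063, -0.0017, 0.0031]] j6 1.29 tcp [ 0.6546 -0.1886  0.2248]
```

View pics/s30.png

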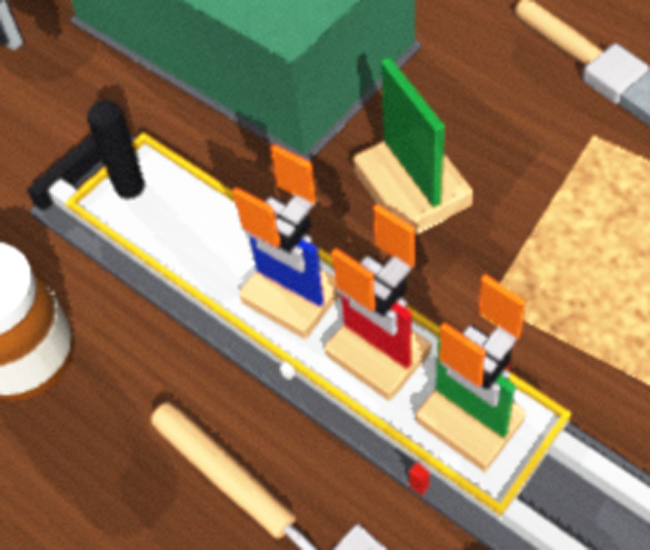

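```bash
python3 -m crank '{"dr":[[0,0,0],[0,0,0],[0,0,0],[0,0,0],[0,0,0],[0,0,0]],"travel":[[0,0.002,0.05],[0,0.002,0.095],[0,0.002,0.12],[0,0.002,0.131],[0,0.002,0.131],[0,0.002,0.131]],"hand":[0.085,0.085,0.085,0.085,0.085,0.085]}'
python3 -m crank '{"dr":[[0,0,0],[0,0,0],[0,0,0],[0,0,0],[0,0,0],[0,0,0],[0,0,0],[0,0,0]],"travel":[[0,0,0],[0,0,0],[0,0,0],[0,0,0],[0,0,0],[0,0,0],[0,0,0],[0,0,0]],"hand":[0.015,0.015,0.015,0.015,0.015,0.015,0.015,0.015]}'
```

```text
clock: 46.48
eef_pos: [0.6592, -0.1896, 0.0992]
tool_rot: [0.707, 0.707, 0.001, 0.002]
ft_force: [-0.3, -0.6, -0.0]
grip_width: 0.0852
clock: 47.48
eef_pos: [0.6574, -0.1892, 0.0972]
tool_rot: [0.707, 0.707, -0.0, -0.0]
ft_force: [-4.4, 0.8, 6.1]
grip_width: 0.0228
```

```bash
python3 -m crank '{"dr":[[0,0,0],[0,0,0],[0,0,0],[0,0,0],[0,0,0],[0,0,0],[0,0,0],[0,0,0],[0,0,0],[0,0,0]],"travel":[[0.003,0,0],[0.008,0,0],[0.014,0,0],[0.02,0,0],[0.027,0,0],[0.034,0,0],[0.041,0,0],[0.047,0,0],[0.05,0,0],[0.05,0,0]],"hand":[0.015,0.015,0.015,0.015,0.015,0.015,0.015,0.015,0.015,0.015]}'
python3 - <<'E'
from h import *
im,K,R,t=grab("scene"); show(im,"s31.png",2.5,(150,180,410,400))
E
```

```text
clock: 48.72
eef_pos: [0.6574, -0.1395, 0.0972]
tool_rot: [0.707, 0.707, -0.001, -0.0]
ft_force: [-4.8, -0.0, 5.6]
grip_width: 0.0226
```

View pics/s31.png

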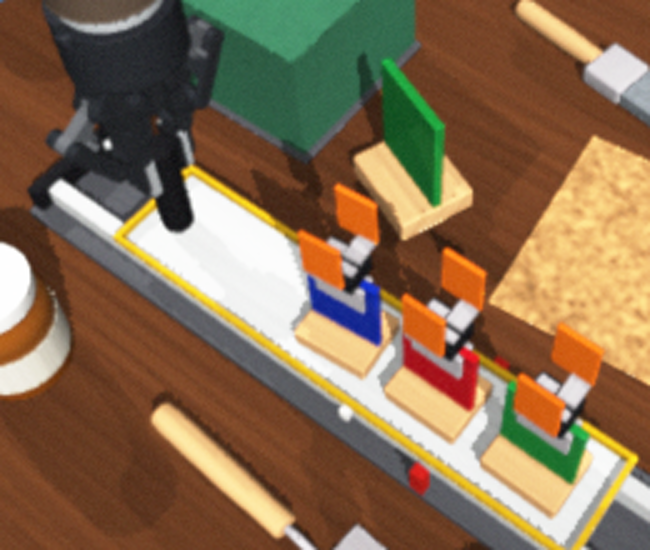

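Carrier slides well with the plates upright. On to ~0.108, then feel for the detent.

```bash
python3 -m crank '{"dr":[[0,0,0],[0,0,0],[0,0,0],[0,0,0],[0,0,0],[0,0,0],[0,0,0],[0,0,0],[0,0,0],[0,0,0]],"travel":[[0.003,0,0],[0.008,0,0],[0.014,0,0],[0.02,0,0],[0.027,0,0],[0.034,0,0],[0.041,0,0],[0.047,0,0],[0.05,0,0],[0.052,0,0]],"hand":[0.015,0.015,0.015,0.015,0.015,0.015,0.015,0.015,0.015,0.015]}'
for i in 1; do python3 - <<'E'
from h import *
im,K,R,t=grab("top"); show(im,"t32.png",4,(170,140,330,230))
E
done
```

```text
clock: 50.02
eef_pos: [0.6575, -0.0938, 0.0972]
tool_rot: [0.709, 0.706, -0.005, 0.004]
ft_force: [-4.3, -19.2, 3.2]
grip_width: 0.0221
```

View pics/t32.png

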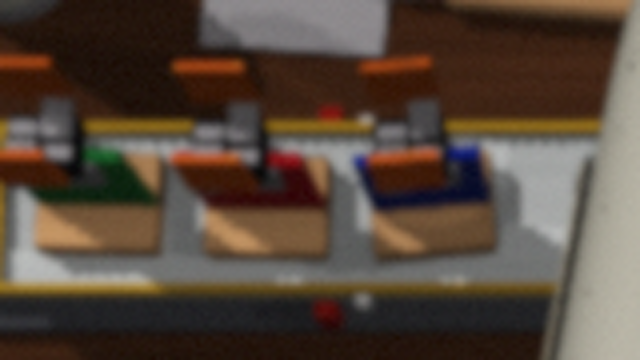

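Run:
```python
from h import *
print(bot.get_obs()["ft_force"],bot.get_obs()["ft_torque"],bot.get_obs()["eef_pos"])
im,K,R,t=grab("scene"); show(im,"s32.png",1.2)
im,K,R,t=grab("wrist"); show(im,"w32.png")
```

```text
[ -4.22676753 -16.29792724   4.44134959] [-2.97526645  0.98870689  0.15045801] [ 0.6574822  -0.09386235  0.09722415]
```

View pics/s32.png

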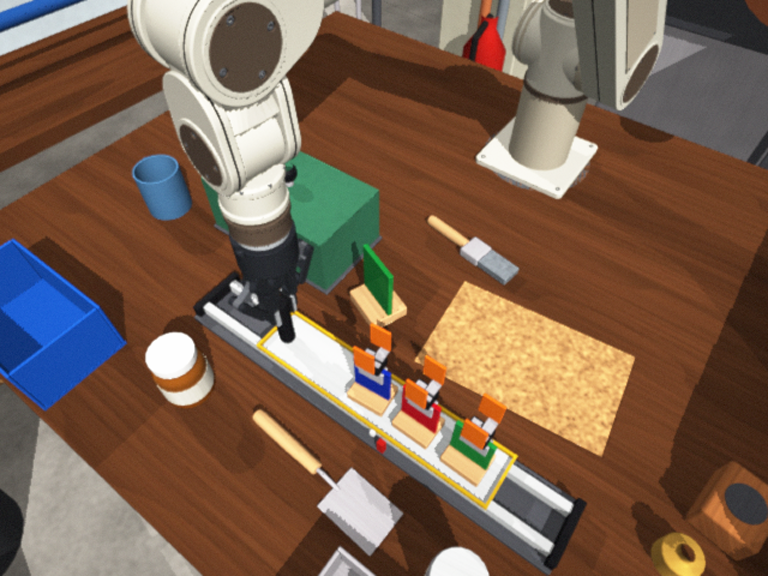

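View pics/w32.png

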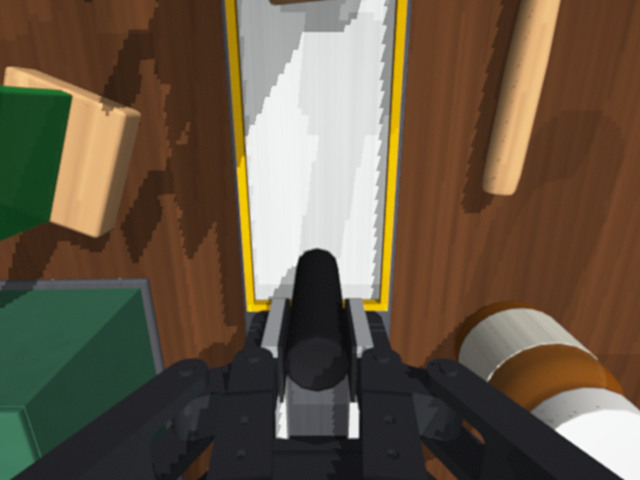

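```bash
python3 -m crank '{"dr":[[0,0,0],[0,0,0]],"travel":[[0,0,0],[0,0,0]],"hand":[0.015,0.015]}'
```

```text
clock: 50.42
eef_pos: [0.6575, -0.0938, 0.0973]
tool_rot: [0.709, 0.705, -0.004, 0.004]
ft_force: [-4.0, -15.5, 3.9]
grip_width: 0.0221
```

Run:
```python
from h import *
im,K,R,t=grab("scene"); show(im,"s33.png",4,(300,330,500,480)); show(im,"s33b.png",4,(160,200,330,350))
```

```text
(no output)
```

View pics/s33.png

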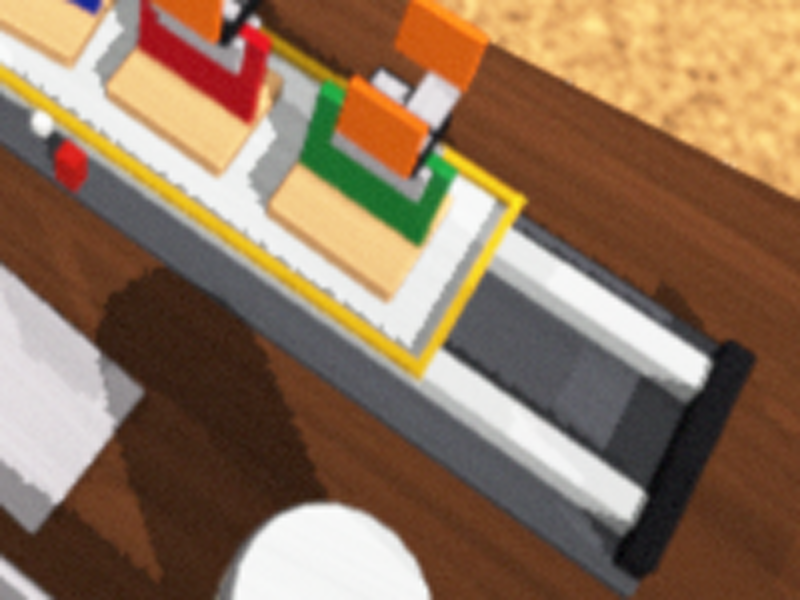

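View pics/s33b.png

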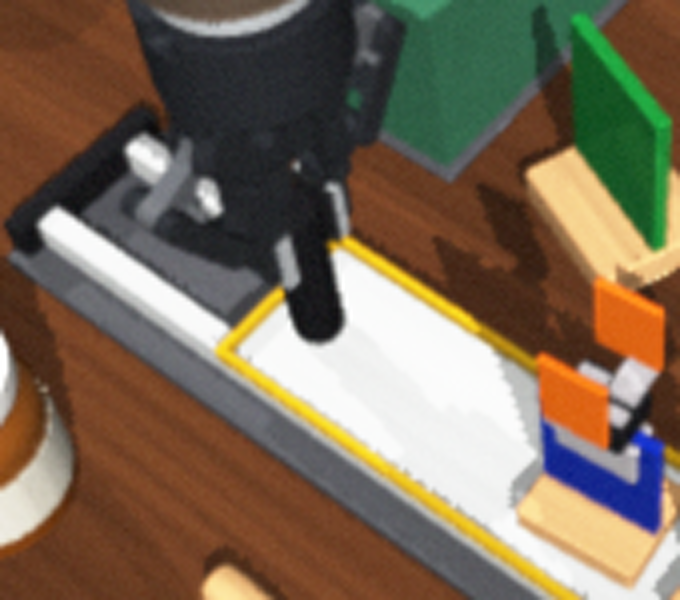

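```bash
python3 -m crank '{"dr":[[0,0,0],[0,0,0],[0,0,0]],"travel":[[0.002,0,0],[0.004,0,0],[0.004,0,0]],"hand":[0.015,0.015,0.015]}'
```

```text
clock: 50.85
eef_pos: [0.6575, -0.0847, 0.0972]
tool_rot: [0.708, 0.707, -0.001, 0.0]
ft_force: [-5.3, -3.4, 5.5]
grip_width: 0.0223
```

```bash
python3 -m crank '{"dr":[[0,0,0],[0,0,0],[0,0,0]],"travel":[[0.002,0,0],[0.004,0,0],[0.005,0,0]],"hand":[0.015,0.015,0.015]}'
python3 -m crank '{"dr":[[0,0,0],[0,0,0]],"travel":[[0.001,0,0],[0.002,0,0]],"hand":[0.015,0.015]}'
python3 - <<'E'
from h import *
im,K,R,t=grab("top"); show(im,"t34.png",5,(190,150,290,230))
im,K,R,t=grab("scene"); show(im,"s34.png",5,(270,310,390,400))
E
```

```text
clock: 51.22
eef_pos: [0.6575, -0.079, 0.0972]
tool_rot: [0.707, 0.707, -0.001, 0.0]
ft_force: [-4.1, -1.3, 4.8]
grip_width: 0.022
clock: 51.48
eef_pos: [0.6575, -0.0768, 0.0972]
tool_rot: [0.707, 0.707, -0.001, 0.0]
ft_force: [-4.7, -1.6, 4.8]
grip_width: 0.0223
```

View pics/t34.png

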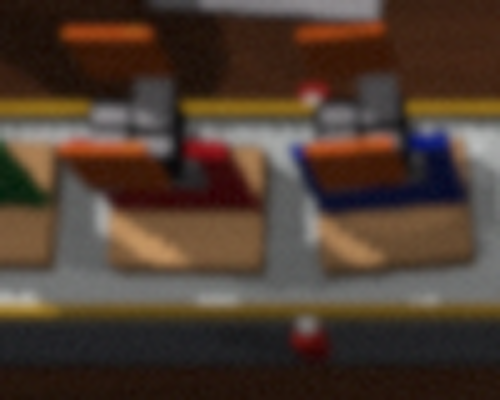

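View pics/s34.png

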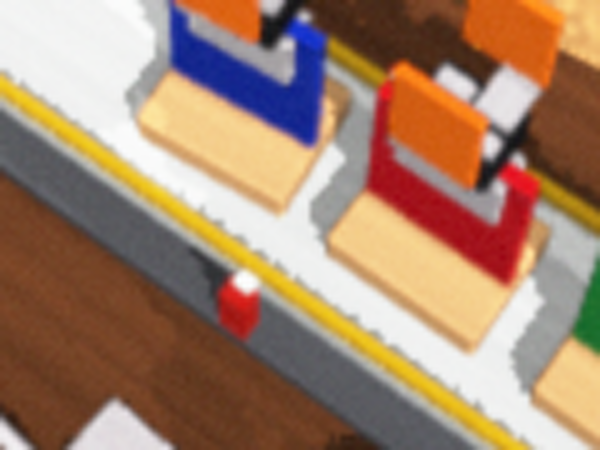

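```bash
python3 -m crank '{"dr":[[0,0,0],[0,0,0],[0,0,0],[0,0,0]],"travel":[[0,0,0],[0,0,0],[0,0,0],[0,0,0]],"hand":[0.04,0.06,0.085,0.085]}'
python3 -m crank '{"dr":[[0,0,0],[0,0,0],[0,0,0],[0,0,0],[0,0,0],[0,0,0]],"travel":[[0,0,-0.02],[0,0,-0.06],[0,0,-0.1],[0,0,-0.15],[0,0,-0.18],[0,0,-0.18]],"hand":[0.085,0.085,0.085,0.085,0.085,0.085]}'
python3 - <<'E'
from h import *
im,K,R,t=grab("top"); show(im,"t35.png")
im,K,R,t=grab("scene"); show(im,"s35.png",3,(180,220,440,400))
im,K,R,t=grab("wrist"); show(im,"w35.png")
E
```

```text
clock: 52.08
eef_pos: [0.6582, -0.076, 0.0967]
tool_rot: [0.707, 0.707, 0.0, 0.0]
ft_force: [0.8, 0.6, 0.4]
grip_width: 0.0853
clock: 52.82
eef_pos: [0.6597, -0.0762, 0.2806]
tool_rot: [0.707, 0.707, 0.002, 0.003]
ft_force: [0.7, -0.5, -0.0]
grip_width: 0.0849
```

View pics/w35.png

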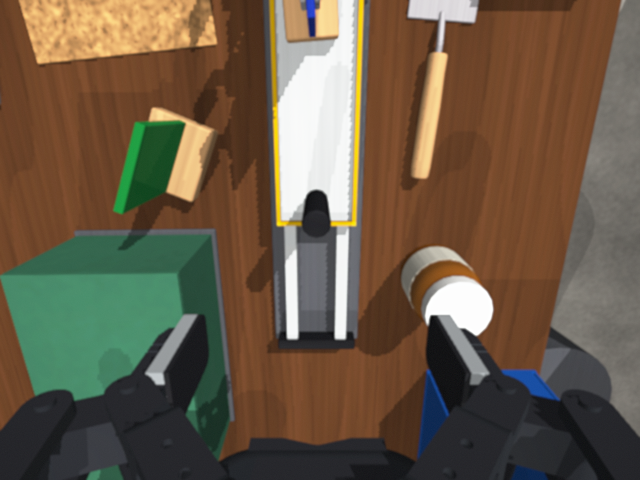

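View pics/s35.png

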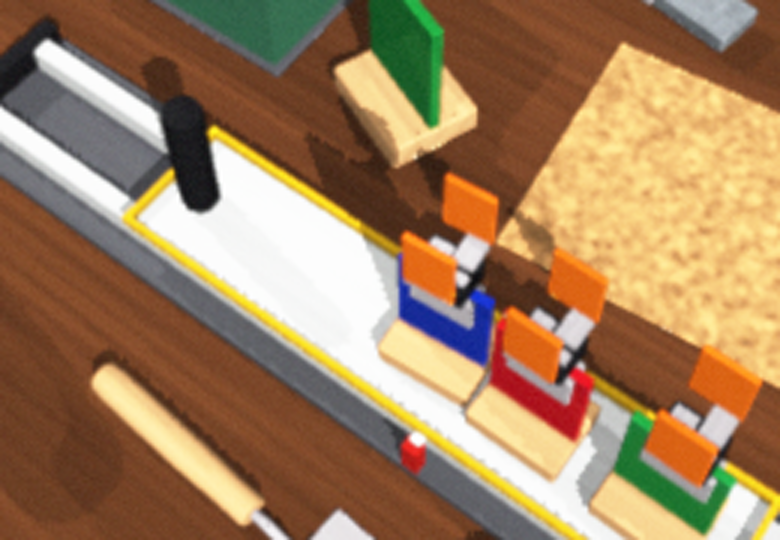

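View pics/t35.png

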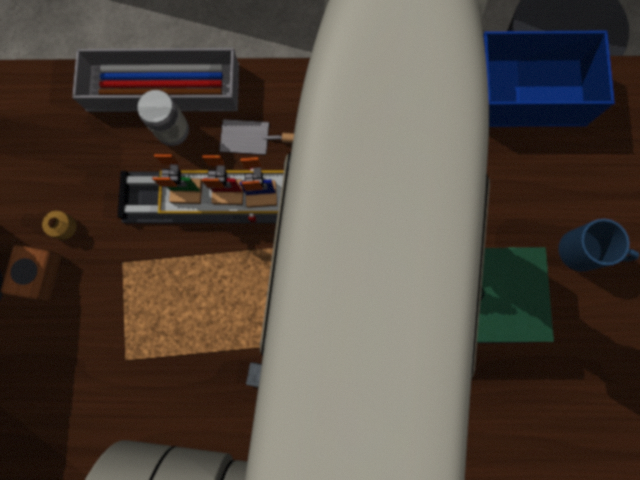

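```bash
python3 -m crank '{"dr":[[0,0,0],[0,0,0],[0,0,0],[0,0,0],[0,0,0]],"travel":[[0.03,-0.01,-0.02],[0.06,-0.02,-0.04],[0.08,-0.03,-0.05],[0.08,-0.03,-0.05],[0.08,-0.03,-0.05]],"hand":[0.085,0.085,0.085,0.085,0.085]}'
python3 - <<'E'
from h import *
im,K,R,t=grab("wrist"); show(im,"w36.png"); show(im,"w36c.png",3,(240,0,440,200))
im,K,R,t=grab("scene"); show(im,"s36.png",4,(280,260,440,410))
E
```

```text
clock: 53.6
eef_pos: [0.6279, 0.0033, 0.3255]
tool_rot: [0.707, 0.707, -0.001, -0.0]
ft_force: [0.0, -0.2, -0.4]
grip_width: 0.085
```

View pics/w36c.png

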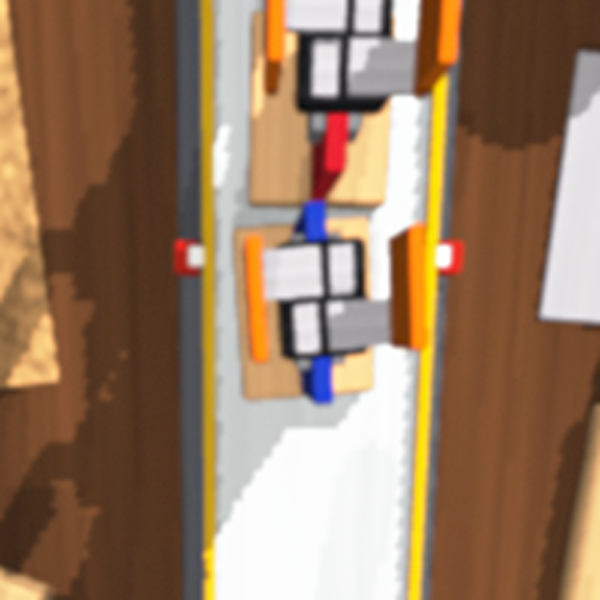

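View pics/s36.png

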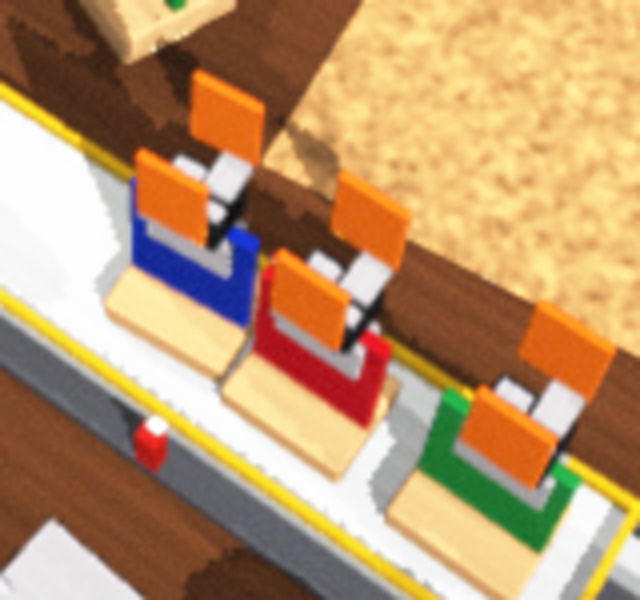

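View pics/w36.png

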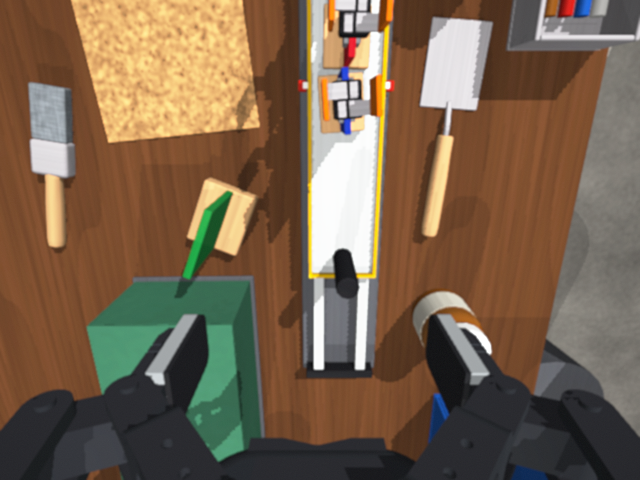

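Run:
```python
from h import *
im,K,R,t=grab("scene"); show(im,"s37.png")
```

View pics/s37.png

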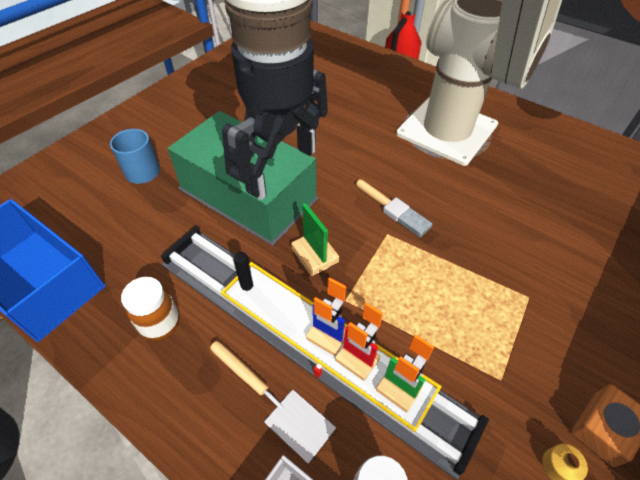

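The lid is seated, all three plates are clipped and upright, and the pointers are at the red marks. The gripper is clear of everything.

```bash
python3 -c "
from workcell import job
print(job.job_done())"
```

```text
the job is handed in; nothing more can be done
None
```

I finished the job in the order asked and handed it in at about 54 s on the robot's clock.

**What I did:**
- I stood the lid on the middle of the mat. Measured, it was within about 3 mm of the centre.
- I put one clip on each of the three plates on the carrier: blue, red and the smaller green. Each was pressed down until the plate's edge met the clip's block.
- I put the lid back on the tin with the spare clip still on its bar.
- I pulled the carrier by its post, about 0.112 m, to the next station.

**Last checks:**
- The lid's measured centre was within about 1 mm of the tin's, and it sat at the expected height.
- The white pointers were at the red marks, and the robot was touching nothing.
- All three plates were standing on the carrier with their clips upright and centred.

**What did not go as expected:**
- The carrier stuck about 15 mm short of the station. It took 15–19 N on the wrist to get past, more than the roughly 6 N in the description, and I saw nothing in its way.
- At the station the blue plate shifted about 15 mm towards the red one, around when I let go of the post. It was probably the announced knock, but I did not see it happen. It still stood clipped on the carrier, so I left it there.
- I judged the click by the pointers and measured travel only. There was no other sign of the detent engaging.

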